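Load the measuring pallet

ROBOT

A 6-joint arm with a two-finger parallel gripper is mounted at the origin on the work surface. World frame = base frame: x ahead of the robot, y to its left, z up, the work surface at z = 0. Lengths are in m, angles in rad, forces in N, time in s.
With the tool pointing down it reaches from about 0.3 to 0.875 m from the base axis. Payload 6.4 kg.
Tool frame: the origin (TCP) lies between the finger pads; the fingertips stand 11 mm ahead of it and the grasp point (between the pads) lies 8 mm behind it (ctrl.tcp_to_tips is the y of the fingertips in the tool frame, in m); y points along the fingers, x is the direction in which the jaws open and shut, and the axes are right-handed (so a half turn about y gives the same grasp; the last joint's range is limited). The gripper opens to 85 mm and grips with 20 to 120 N. Pads are 22 mm wide; open, the fingers measure 114 mm over their backs; the gripper's body (76 mm by 85 mm) begins 54 mm behind the grasp point. The pads swing forward as they close: fully open they stand 13 mm farther back than shut.
Start: joints at [-1.451, 0.181, 1.607, -0, 1.354, -0.206], TCP at [0.184, -0.545, 0.242] pointing down, gripper open.
Joint ranges: [-2.99, 2.99], [-0.89, 2.07], [0.3, 2.58], [-1.14, 4.28], [0, 2.63], [-3.12, 3.12]. Speed limits (rad/s): [2.57, 2.57, 3.01, 3.14, 3.14, 3.14].

INTERFACE

Orientations are given as a unit quaternion [w, x, y, z].
In Python, from bench import ctrl gives the robot as it stands.
- The arm moves only by the tool apply_moves, never from a script. Its argument "plan" is text: rows parted by semicolons, each of 7 numbers parted by spaces: the shift along the tool's x, y, z each as a share of 0.05 m, from -1 to 1, then the turn, a rotation vector about the tool's x, y, z each as a share of 0.12 rad, from -1 to 1, then the opening, from 0 (shut) to 1 (fully open). In form: dx dy dz wx wy wz claw; .... A call has exactly 5 rows; each row shifts and turns the commanded pose from where the row before left it, along the tool's axes as they then stand; what a row does not reach is not made up. A row lasts 1/10 s, in which the tool goes at most 50 mm and 8.59 degrees, less where a joint would pass 70% of its speed; a pose out of reach is approached as far as the arm can. A call with a number of a shift or a turn outside -1 to 1 is refused whole. A call with a gripper value outside its range is refused whole. The fingers move at their own pace and stop on an object; the grip force is fixed at half the most. Time passes only in rows, so rows that do not move let the fingers close, or fill a call up. It gives the time, the measured TCP pose, the force and the opening at its end, in the units of the state.
- ctrl.get_obs(): the state, without advancing time (a new reading comes with each control period).
- ctrl.camera(name): name is "side" or "top" or "wrist"; returns the picture (420x560x3 uint8, red, green, blue); there is no depth.
- ctrl.get_calibration(name): a dict with "intrinsics" (3x3 intrinsics, pixels), "k1" (the pictures are not rectified: a ray, as slopes to the right and down, at radius r is drawn at 1 + k1 r^2 times it, then the intrinsics apply), "R" (3x3) and "t" (3): a world point X has camera coordinates R X + t. Camera axes: x right, y down, z forward; pixel columns grow to the right and rows downward; lengths in m; the calibration is good to about 2 mm. A picture is of the moment at which its call begins: read the wrist's pose just before it. get_calibration takes no time and is no camera call; for the wrist camera it gives the pose at the moment of the call.
- ctrl.hand_in(): hands the job in, once; it reports no verdict.
Trained networks look in the newest picture that a camera, given by its name, has taken for a name from the list of things; names that differ only in an ending like _2 or _b are one class to them, and where a whole thing is asked for, a point or a joint stands for the part that bears it (a point fixed in the world has none). Each returns a list of dicts, best first, with "score" (0 to 1); they miss things now and then, are a little off and sometimes report something else, mostly with a low value. They report only what shows in the picture. A call takes as long as a camera call. They do not tell look-alikes from the thing itself.
- ctrl.recognise(camera, target): "point" ([x, y, z] in m, in world coordinates, good to about 4 mm: the middle of the surface that is visible of it).
The state is a dict: "time_s": time; "q": joint angles; "dq": joint speeds; "joint_efforts": joint torques, N m; "eef_pos": TCP position; "eef_rot": TCP orientation; "wrist_force": force on the tool from outside, world axes, zero at the start; "torque": the same for the moment, N m; "opening": opening from 0.0 (shut) to 1.0 (fully open).
Only numpy, scipy, OpenCV 4.12 (cv2) and the standard library are available. Lean on these libraries where they do the work, as an engineer would, in place of code of your own. Each camera call takes 0.05 s, during which the arm holds its last target.

TASK

Load the pallet for the optical measuring machine: set each of the four aluminium parts on the mat down, without dropping it, into the white nest whose pocket matches it in shape and size, upright and sitting flat on the pocket floor. Leave the ring gauge and the loupe that stand among the parts where they are.

Things in the scene. Friction and masses are not known exactly. Their poses are not given: they have to be found in the camera images.
- flange_large_mid (a point): Large round flange, bare aluminium, loose, flange down: flange 64 mm diameter x 8 mm thick, upright hub 36 mm diameter on it, 30 mm high in all, bored through 20 mm; lies upright on a 3 mm bench mat. This point is on its axis, half-way up (15 mm above its underside). z points up. Grasp by the hub. About 0.12 kg.
- flange_small_mid (a point): Small round flange, bare aluminium, loose, flange down: flange 44 mm diameter x 7 mm thick, upright hub 26 mm diameter on it, 26 mm high in all, bored through 14 mm; lies upright on a 3 mm bench mat. This point is on its axis, half-way up (13 mm above its underside). z points up. Grasp by the hub. About 0.06 kg.
- flange_square_mid (a point): Square flange, bare aluminium, loose, flange down: square plate 56 x 56 mm, 8 mm thick, sides along its x and y, upright hub 36 mm diameter in the middle, 30 mm high in all, bored through 20 mm; lies upright on a 3 mm bench mat. This point is on its axis, half-way up (15 mm above its underside). z points up. Grasp by the hub. About 0.13 kg.
- pillow_mid (a point): Pillow block (bearing block), bare aluminium, loose, foot down: foot 84 mm long (along its x) x 30 mm wide (its y) x 10 mm high, in the middle an arched body 44 mm long (x), 30 mm wide (y), 46 mm high in all, with two flat upright faces square to y; lies upright on a 3 mm bench mat. This point is at its centre, half-way up (23 mm above its underside). z points up. Grasp the arched body across its 30 mm width. Same either way round. About 0.18 kg.
- nest_large_floor (a point): White plastic nest, a fixed block 92 x 92 x 14 mm with a pocket in its top: round, 80 mm in diameter, 8 mm deep, lined dark (rim 8 mm above the pocket floor); stands on the 10 mm thick black pallet plate. This point is the centre of the pocket's floor, 16 mm above the bench. For the large round flange; yaw does not matter.
- nest_small_floor (a point): White plastic nest, a fixed block 72 x 72 x 14 mm with a pocket in its top: round, 60 mm in diameter, 8 mm deep, lined dark (rim 8 mm above the pocket floor); stands on the 10 mm thick black pallet plate. This point is the centre of the pocket's floor, 16 mm above the bench. For the small round flange; yaw does not matter.
- nest_square_floor (a point): White plastic nest, a fixed block 84 x 84 x 14 mm with a pocket in its top: square, 72 x 72 mm, 8 mm deep, lined dark (rim 8 mm above the pocket floor); stands on the 10 mm thick black pallet plate. This point is the centre of the pocket's floor, 16 mm above the bench. Pocket sides along its x and y. For the square flange, whose sides go parallel to the pocket's (any quarter turn).
- nest_pillow_floor (a point): White plastic nest, a fixed block 58 x 112 x 14 mm with a pocket in its top: oblong, 46 mm (its x) by 100 mm (its y), 8 mm deep, lined dark (rim 8 mm above the pocket floor); stands on the 10 mm thick black pallet plate. This point is the centre of the pocket's floor, 16 mm above the bench. For the pillow block, whose long foot (its own x) goes along this y, either way round.
- ring_gauge_mid (a point): Bystander: a dark steel ring gauge, 52 mm diameter, 26 mm bore, 14 mm high, loose, lying flat among the parts. Not to be moved. This point is at its centre, half-way up.
- loupe_mid (a point): Bystander: a black stand loupe with a glass lens on top, 42 mm diameter, 34 mm high, loose, standing among the parts. Not to be moved. This point is on its axis, half-way up.
Mind the look-alikes: they are no part of the job. What is shaped like the part that bears pillow_mid but red is not meant.

How it is judged:
By the outcome, as a careful person would: the job done as asked, in the order asked, and still so for the second after the job is handed in, with the robot touching nothing.
It also fails if it takes over 128 s, if anything falls off the work surface, if the arm or the gripper's body presses on something with over 40 N, if the wrist force passes 120 N, or if a joint passes its speed limit or range.

## Working session

There is one attempt and no reset: what is moved stays moved. The work goes in short steps, Python scripts to look and compute and a tool call to move; the robot and the scene stay as the last step left them, time stands still between calls to the robot, and variables do not carry over. Pictures are saved under pics/ and viewed, and the job is handed in when it is done.

Besides the shell and the picture viewer there is one more tool, called after "Request:" by a JSON object that holds its "method" and its "body", one argument or row to a line. apply_moves: Moves the arm, as the interface text tells. Shift numbers are shares of 0.05 m and turn numbers shares of 0.12 rad, none past 1 either way. Its arguments: {"type":"object","properties":{"plan":{"type":"string"}},"required":["plan"]}

```bash
ls; mkdir -p pics; python3 - <<'E'
from bench import ctrl
import cv2
print(ctrl.get_obs())
for n in ["side","top","wrist"]:
    im=ctrl.camera(n); cv2.imwrite(f"pics/{n}0.png",im[:,:,::-1])
    c=ctrl.get_calibration(n); print(n,c)
E
```

```text
pics
{'time_s': 0.0, 'q': array([-1.45126510e+00,  1.81518038e-01,  1.60797290e+00, -9.47074466e-07,
        1.35375048e+00, -2.06316302e-01]), 'dq': array([-2.75660327e-04, -1.06029470e-03, -7.88779685e-04,  2.43552906e-04,
        7.93294461e-05,  8.43961187e-04]), 'joint_efforts': array([-3.89416782e-04, -4.44868612e+01, -3.51342416e+01, -3.35025952e-04,
        9.10949690e-03,  1.85833130e-05]), 'eef_pos': array([ 0.18401083, -0.54423375,  0.24141401]), 'eef_rot': array([ 0.57490991, -0.57405098,  0.41267062, -0.41188229]), 'wrist_force': array([-0.38343494, -0.08651298, -0.22962672]), 'torque': array([-0.02682527, -0.03026843, -0.05342657]), 'opening': 1.0001974523609742}
side {'intrinsics': array([[502.21334716,   0.        , 282.48743572],
       [  0.        , 502.21334716, 214.84357312],
       [  0.        ,   0.        ,   1.        ]]), 'k1': -0.1828718383383573, 'R': array([[-0.99841791, -0.05451348,  0.0137827 ],
       [-0.05047892,  0.76099618, -0.64678952],
       [ 0.02477016, -0.64646198, -0.762544  ]]), 't': array([0.53113264, 0.21285552, 1.38385556])}
top {'intrinsics': array([[415.90727563,   0.        , 278.2918872 ],
       [  0.        , 415.90727563, 201.18206266],
       [  0.        ,   0.        ,   1.        ]]), 'k1': -0.011399747971393218, 'R': array([[ 0.02487669, -0.99963012,  0.0109896 ],
       [-0.99219155, -0.02603254, -0.12197641],
       [ 0.12221738, -0.00786942, -0.99247216]]), 't': array([-0.22147   ,  0.54945835,  1.05392921])}
wrist {'intrinsics': array([[326.97155752,   0.        , 277.81679977],
       [  0.        , 326.97155752, 205.52508059],
       [  0.        ,   0.        ,   1.        ]]), 'k1': -0.06108796295249697, 'R': array([[ 0.31990531, -0.94744802, -0.0016884 ],
       [-0.90596296, -0.30641849,  0.29212809],
       [-0.27729354, -0.0919237 , -0.95637771]]), 't': array([-0.573075  , -0.03857445,  0.38034638])}
```

View pics/top0.png

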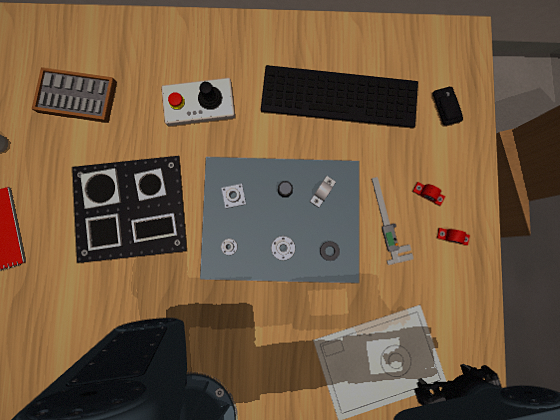

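View pics/side0.png

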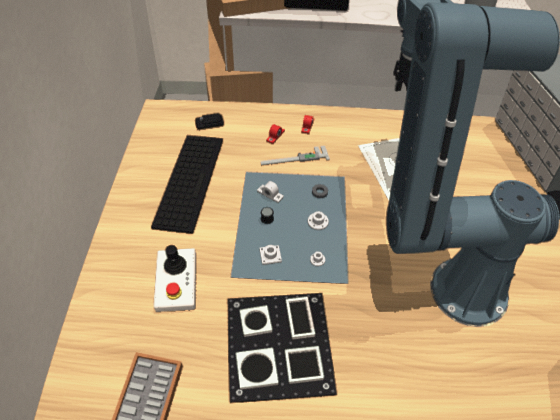

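View pics/wrist0.png

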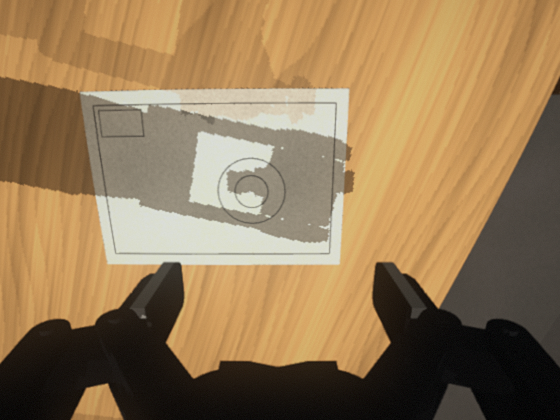

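```bash
python3 - <<'E'
from bench import ctrl
import numpy as np
for cam in ["top","side"]:
  for n in "flange_large_mid flange_small_mid flange_square_mid pillow_mid nest_large_floor nest_small_floor nest_square_floor nest_pillow_floor ring_gauge_mid loupe_mid".split():
    r=ctrl.recognise(cam,n)
    print(cam,n,[(np.round(d["point"],3).tolist(),round(d["score"],2)) for d in r[:3]])
E
```

```text
top flange_large_mid [([0.436, -0.221, 0.01], 0.86), ([0.431, -0.348, 0.016], 0.35)]
top flange_small_mid [([0.438, -0.081, 0.013], 0.77)]
top flange_square_mid [([0.569, -0.09, 0.008], 0.55)]
top pillow_mid [([0.478, -0.665, 0.03], 0.94), ([0.58, -0.325, 0.036], 0.87), ([0.59, -0.606, 0.025], 0.7)]
top nest_large_floor [([0.585, 0.272, 0.012], 0.85)]
top nest_small_floor []
top nest_square_floor [([0.466, 0.25, 0.015], 0.64), ([0.436, -0.08, 0.014], 0.26)]
top nest_pillow_floor [([0.485, 0.12, 0.018], 0.8)]
top ring_gauge_mid [([0.435, -0.345, 0.018], 0.71)]
top loupe_mid [([0.59, -0.222, 0.036], 0.72), ([0.433, -0.347, 0.017], 0.61), ([0.584, 0.273, 0.012], 0.43)]
side flange_large_mid [([0.437, -0.212, 0.013], 0.83), ([0.597, -0.217, 0.038], 0.74)]
side flange_small_mid [([0.443, -0.071, 0.009], 0.73)]
side flange_square_mid [([0.574, -0.076, 0.011], 0.91), ([0.436, -0.212, 0.013], 0.29)]
side pillow_mid [([0.583, -0.313, 0.022], 0.82), ([0.597, -0.602, 0.015], 0.75), ([0.479, -0.654, 0.026], 0.54)]
side nest_large_floor [([0.582, 0.268, 0.018], 0.84), ([0.597, 0.14, 0.022], 0.52)]
side nest_small_floor [([0.595, 0.137, 0.021], 0.82)]
side nest_square_floor [([0.466, 0.252, 0.02], 0.63)]
side nest_pillow_floor [([0.48, 0.121, 0.021], 0.86)]
side ring_gauge_mid [([0.434, -0.339, 0.017], 0.64)]
side loupe_mid [([0.595, -0.215, 0.038], 0.46)]
```

The pillow candidates in the top image are silver (323,191) on the mat, red (428,192) and red (453,236). The silver one on the mat is the aluminium part. Next step: helpers, then a wrist view.

```bash
cat > h.py <<'E'
from bench import ctrl
import numpy as np, cv2
from scipy.spatial.transform import Rotation as R
def rot(o): 
    w,x,y,z=o["eef_rot"]; return R.from_quat([x,y,z,w])
def snap(cam,fn):
    c=ctrl.get_calibration(cam); im=ctrl.camera(cam)
    cv2.imwrite(f"pics/{fn}.png",im[:,:,::-1]); np.savez(f"pics/{fn}.npz",im=im,K=c["intrinsics"],k1=c["k1"],R=c["R"],t=c["t"]); return im
def load(fn): return dict(np.load(f"pics/{fn}.npz"))
def unproj(d,px,z):
    K=d["K"];k1=float(d["k1"]); p=np.atleast_2d(np.array(px,float)).reshape(-1,1,2)
    s=cv2.undistortPoints(p,K,np.array([k1,0,0,0.]),P=None).reshape(-1,2)
    rays=np.c_[s,np.ones(len(s))]@d["R"]; C=-d["R"].T@d["t"]
    return C+rays*((z-C[2])/rays[:,2])[:,None]
def proj(d,X):
    X=np.atleast_2d(X).astype(float)
    p,_=cv2.projectPoints(X.reshape(-1,1,3),cv2.Rodrigues(d["R"])[0],d["t"],d["K"],np.array([float(d["k1"]),0,0,0]))
    return p.reshape(-1,2)
def go(pos,yaw=None):
    """pos TCP world; yaw desired angle of tool x in world (mod pi). prints turn (levels tool) then shifts in rows' units after the turn"""
    o=ctrl.get_obs(); r=rot(o); M=r.as_matrix()
    if yaw is None: yaw=np.arctan2(M[1,0],M[0,0])
    best=None
    for k in (-1,0,1,2):
        a=yaw+k*np.pi; x=np.array([np.cos(a),np.sin(a),0]); y=np.array([0,0,-1.]); z=np.cross(x,y)
        T=np.c_[x,y,z]; rv=(r.inv()*R.from_matrix(T)).as_rotvec()
        if best is None or np.linalg.norm(rv)<np.linalg.norm(best[0])-1e-6: best=(rv,T)
    rv,T=best; s=T.T@(np.array(pos)-o["eef_pos"])
    s0=M.T@(np.array(pos)-o["eef_pos"])
    print("t",round(o["time_s"],2),"pos",np.round(o["eef_pos"],4),"yaw",round(np.arctan2(M[1,0],M[0,0]),4),"op",round(o["opening"],3),"q6",round(o["q"][5],2),"F",np.round(o["wrist_force"],1))
    print("turn units",np.round(rv/0.12,2)," shift units after turn",np.round(s/0.05,3)," before turn",np.round(s0/0.05,3))
E
python3 - <<'E'
from h import *
print(ctrl.tcp_to_tips,[a for a in dir(ctrl) if a[0]!='_'])
go([0.36,-0.2,0.30],-np.pi/2)
go([0.36,-0.2,0.30],0)
d=ctrl.get_calibration("wrist"); o=ctrl.get_obs(); M=rot(o).as_matrix()
C=-d["R"].T@d["t"]; print("cam in tool",M.T@(C-o["eef_pos"]), "axis in tool",M.T@d["R"][2])
E
```

```text
0.011 ['MotionError', 'camera', 'get_calibration', 'get_obs', 'hand_in', 'recognise', 'tcp_to_tips']
t 1.15 pos [ 0.184  -0.5448  0.2423] yaw -1.245 op 0.997 q6 -0.21 F [-0.1  0.3  0.5]
turn units [ 0.    2.71 -0.  ]  shift units after turn [-6.895 -1.155  3.52 ]  before turn [-5.406 -1.154  5.541]
t 1.15 pos [ 0.184  -0.5448  0.2423] yaw -1.245 op 0.997 q6 -0.21 F [-0.1  0.3  0.5]
turn units [ -0.   -10.38  -0.  ]  shift units after turn [ 3.52  -1.155  6.895]  before turn [-5.406 -1.154  5.541]
cam in tool [-0.00105407 -0.13246383  0.0740896 ] axis in tool [-3.32624168e-04  9.56304533e-01 -2.92372246e-01]
```

Request:
{"method": "apply_moves", "body": {
  "plan": "0 -0.2 0 0 0.9 0 1;0 -0.2 0 0 0.9 0 1;0 -0.2 0 0 0.91 0 1;-0.9 0 0.7 0 0 0 1;-0.9 0 0.7 0 0 0 1"
}}

```text
time_s: 1.65
eef_pos: [0.2453, -0.4657, 0.2725]
eef_rot: [-0.499, 0.499, -0.5, 0.501]
wrist_force: [1.5, 0.6, -0.0]
opening: 1.0
```

```bash
python3 -c "
from h import *
go([0.47,-0.2,0.27],-np.pi/2)"
```

```text
t 1.65 pos [ 0.2453 -0.4657  0.2725] yaw -1.5733 op 1.0 q6 0.26 F [ 1.5  0.6 -0. ]
turn units [-0.   -0.02  0.  ]  shift units after turn [-5.314  0.05   4.493]  before turn [-5.325  0.048  4.48 ]
```

Request:
{"method": "apply_moves", "body": {
  "plan": "-0.95 0 0.9 0 0 0 1;-0.95 0 0.9 0 0 0 1;-0.95 0 0.9 0 0 0 1;-0.95 0 0.9 0 0 0 1;-0.95 0 0.8 0 0 0 1"
}}

```text
time_s: 2.15
eef_pos: [0.4162, -0.2807, 0.2726]
eef_rot: [-0.5, 0.5, -0.5, 0.5]
wrist_force: [0.6, -0.7, 0.3]
opening: 1.001
```

Request:
{"method": "apply_moves", "body": {
  "plan": "0 0 0 0 0 0 1;0 0 0 0 0 0 1;0 0 0 0 0 0 1;0 0 0 0 0 0 1;0 0 0 0 0 0 1"
}}

```text
time_s: 2.65
eef_pos: [0.4142, -0.2835, 0.2722]
eef_rot: [0.499, -0.5, 0.501, -0.5]
wrist_force: [-0.8, 0.2, -1.5]
opening: 1.002
```

```bash
python3 -c "
from h import *
go([0.47,-0.2,0.27],-np.pi/2)
snap('wrist','w1')
for n in 'flange_large_mid flange_small_mid flange_square_mid pillow_mid ring_gauge_mid loupe_mid'.split():
    r=ctrl.recognise('wrist',n)
    print(n,[(np.round(d['point'],3).tolist(),round(d['score'],2)) for d in r[:3]])
"
```

```text
t 2.65 pos [ 0.4142 -0.2835  0.2722] yaw -1.5727 op 1.002 q6 0.74 F [-0.8  0.2 -1.5]
turn units [ 0.   -0.02 -0.  ]  shift units after turn [-1.669  0.044  1.115]  before turn [-1.671  0.044  1.112]
flange_large_mid [([0.437, -0.223, 0.012], 0.91)]
flange_small_mid [([0.44, -0.092, 0.009], 0.66)]
flange_square_mid [([0.575, -0.093, 0.01], 0.57)]
pillow_mid [([0.594, -0.587, 0.012], 0.97), ([0.578, -0.313, 0.038], 0.74)]
ring_gauge_mid []
loupe_mid [([0.577, -0.228, 0.034], 0.78)]
```

View pics/w1.png

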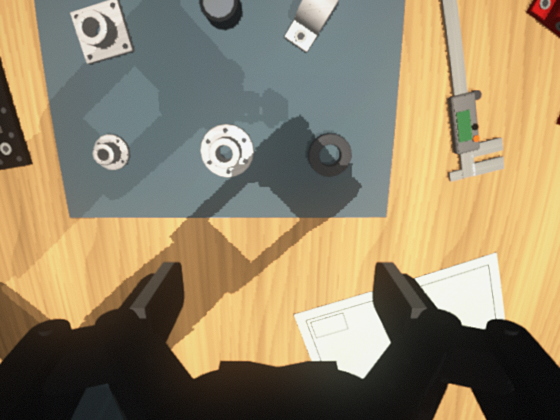

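The wrist picture shows the large flange (226,150), small flange (110,152), square flange (100,30), loupe (220,10), pillow cut off at the top (315,20) and ring gauge (330,152). I'll go further forward.

Request:
{"method": "apply_moves", "body": {
  "plan": "-0.55 0 0.55 0 0 0 1;-0.55 0 0.55 0 0 0 1;-0.57 0 0.6 0 0 0 1;0 0 0 0 0 0 1;0 0 0 0 0 0 1"
}}

```text
time_s: 3.5
eef_pos: [0.5004, -0.1979, 0.2721]
eef_rot: [-0.501, 0.501, -0.499, 0.499]
wrist_force: [0.7, -1.0, -0.1]
opening: 0.995
```

```bash
python3 -c "
from h import *
go([0.5,-0.2,0.27],-np.pi/2)
snap('wrist','w2')
for n in 'flange_large_mid flange_small_mid flange_square_mid pillow_mid ring_gauge_mid loupe_mid'.split():
    r=ctrl.recognise('wrist',n)
    print(n,[(np.round(d['point'],3).tolist(),round(d['score'],2)) for d in r[:3]])
"
```

```text
t 3.5 pos [ 0.5004 -0.1979  0.2721] yaw -1.5678 op 0.995 q6 0.97 F [ 0.7 -1.  -0.1]
turn units [0.   0.03 0.  ]  shift units after turn [ 0.042  0.042 -0.007]  before turn [ 0.042  0.042 -0.007]
flange_large_mid [([0.439, -0.221, 0.01], 0.91)]
flange_small_mid [([0.444, -0.087, 0.007], 0.94)]
flange_square_mid [([0.579, -0.092, 0.01], 0.91)]
pillow_mid [([0.591, -0.318, 0.03], 0.62)]
ring_gauge_mid [([0.437, -0.346, 0.014], 0.66)]
loupe_mid [([0.59, -0.224, 0.036], 0.76)]
```

View pics/w2.png

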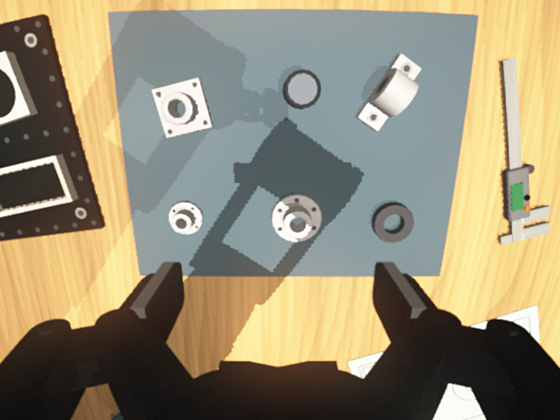

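```bash
cat > ov.py <<'E'
from h import *
def circ(c,r,z,n=72):
    a=np.linspace(0,2*np.pi,n); return np.c_[c[0]+r*np.cos(a),c[1]+r*np.sin(a),np.full(n,z)]
def rect(c,lx,ly,yaw,z):
    p=np.array([[-1,-1],[1,-1],[1,1],[-1,1],[-1,-1]])*[lx/2,ly/2]; R2=np.array([[np.cos(yaw),-np.sin(yaw)],[np.sin(yaw),np.cos(yaw)]])
    q=[]; p=p@R2.T
    for i in range(4): q.append(np.linspace(p[i],p[i+1],20))
    p=np.vstack(q)+np.array(c[:2]); return np.c_[p,np.full(len(p),z)]
def crop(d,curves,cx,cy,h=50,s=6):
    im=d["im"][:,:,::-1]; x0=int(cx-h);y0=int(cy-h)
    M=np.float32([[s,0,-x0*s+(s-1)/2],[0,s,-y0*s+(s-1)/2]])
    o=cv2.warpAffine(im,M,(2*h*s,2*h*s),flags=cv2.INTER_CUBIC)
    for cv,col in curves:
        p=proj(d,cv)@M[:,:2].T+M[:,2]
        cv2.polylines(o,[np.int32(np.round(p))],False,col,1)
    return o
E
python3 - <<'E'
from ov import *
d=load("w2")
g=cv2.cvtColor(d["im"],cv2.COLOR_RGB2HSV)
for n,(u,v),z in [("large",(297,218),.011),("small",(185,218),.010),("square",(182,107),.011),("pillow",(390,92),.013)]:
    h=50 if n!="small" else 26
    sub=g[v-h:v+h,u-h:u+h]; m=((sub[:,:,1]<45)&(sub[:,:,2]>95)).astype(np.uint8)
    m=cv2.morphologyEx(m,cv2.MORPH_CLOSE,np.ones((3,3)))
    cs,_=cv2.findContours(m,cv2.RETR_EXTERNAL,cv2.CHAIN_APPROX_NONE)
    c=max(cs,key=cv2.contourArea).reshape(-1,2)+[u-h,v-h]
    w=unproj(d,c,z)[:,:2].astype(np.float32)
    print(n,len(c),"minRect",cv2.minAreaRect(w),"circ",cv2.minEnclosingCircle(w),c.min(0),c.max(0))
E
```

```text
large 484 minRect ((0.4343909025192261, -0.22237157821655273), (0.1339232325553894, 0.13281679153442383), 0.0804811641573906) circ ((0.4326651692390442, -0.22237402200698853), 0.09319029003381729) [247 168] [346 267]
small 204 minRect ((0.43589144945144653, -0.07634337246417999), (0.06780233234167099, 0.07365620136260986), 86.69713592529297) circ ((0.4358915686607361, -0.07634160667657852), 0.050154753029346466) [159 192] [210 243]
square 396 minRect ((0.5717294216156006, -0.08168021589517593), (0.12355025112628937, 0.11271264404058456), 89.22053527832031) circ ((0.5717294216156006, -0.08168020844459534), 0.08371938765048981) [132  57] [231 156]
pillow 396 minRect ((0.5894344449043274, -0.32779937982559204), (0.1102413758635521, 0.12268111854791641), 1.3743985891342163) circ ((0.5894343852996826, -0.32779937982559204), 0.08256789296865463) [340  42] [439 141]
```

```bash
python3 - <<'E'
from ov import *
d=load("w2")
im=d["im"].astype(int); m0=((im[:,:,0]-im[:,:,2])>-8)&(im[:,:,0]>70)
print(im[150,400],im[150,230],im[218,260],im[218,280],im[107,160],im[110,375])
outs=[]
for n,(u,v),z in [("large",(297,218),.011),("small",(185,218),.010),("square",(182,107),.011),("pillow",(390,92),.013)]:
    h=40 if n!="small" else 26
    m=m0[v-h:v+h,u-h:u+h].astype(np.uint8)
    m=cv2.morphologyEx(m,cv2.MORPH_CLOSE,np.ones((3,3)))
    cs,_=cv2.findContours(m,cv2.RETR_EXTERNAL,cv2.CHAIN_APPROX_NONE)
    c=max(cs,key=cv2.contourArea).reshape(-1,2)+[u-h,v-h]
    w=unproj(d,c,z)[:,:2].astype(np.float32)
    print(n,len(c),"minRect",cv2.minAreaRect(w),"circ",cv2.minEnclosingCircle(w),c.min(0),c.max(0))
    cr=crop(d,[],u,v,50,4); 
    outs.append(cr)
cv2.imwrite("pics/c1.png",np.vstack([np.hstack(outs[:2]),np.hstack(outs[2:])])[:,:])
E
```

```text
[141 160 164] [141 160 166] [141 159 164] [247 243 238] [249 247 242] [254 253 251]
large 182 minRect ((0.4270944595336914, -0.22391414642333984), (0.0877605751156807, 0.0649486631155014), 17.749980926513672) circ ((0.4257511794567108, -0.21600092947483063), 0.04514945298433304) [271 193] [322 257]
small 97 minRect ((0.4364975392818451, -0.07800372689962387), (0.04482394829392433, 0.04473569989204407), 0.13520273566246033) circ ((0.43660229444503784, -0.07784917950630188), 0.023497415706515312) [168 201] [202 234]
square 189 minRect ((0.5720945596694946, -0.08531991392374039), (0.05827466398477554, 0.05954492464661598), 13.109920501708984) circ ((0.5719650387763977, -0.08481932431459427), 0.040249861776828766) [151  77] [212 138]
pillow 183 minRect ((0.5870141386985779, -0.32867518067359924), (0.04399576038122177, 0.08692732453346252), 58.138755798339844) circ ((0.5902697443962097, -0.3234369158744812), 0.045459289103746414) [357  52] [421 131]
```

View pics/c1.png

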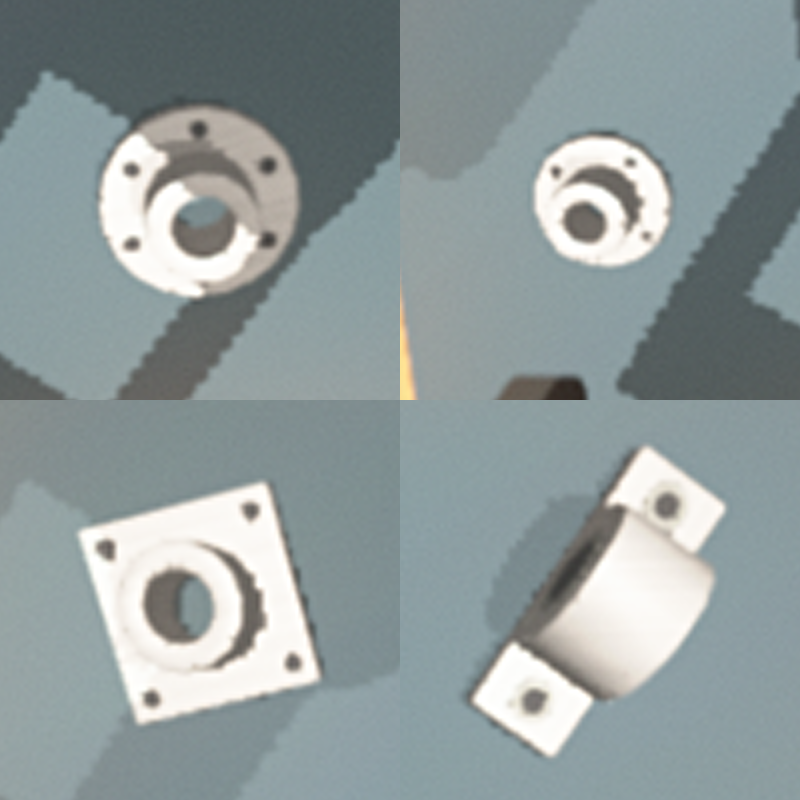

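```bash
python3 - <<'E'
from ov import *
d=load("w2")
def cor(pts,x0,y0,z): return unproj(d,np.array(pts)/4+[x0-.375,y0-.375],z)[:,:2]
P=cor([(245,47),(325,110),(150,357),(70,300)],340,42,.013); print(P, P.mean(0))
e1=(P[0]+P[1]-P[2]-P[3])/2; e2=(P[1]+P[2]-P[0]-P[3])/2
print(np.linalg.norm(e1),np.linalg.norm(e2),np.degrees(np.arctan2(e1[1],e1[0])),np.degrees(np.arctan2(e2[1],e2[0])))
S=cor([(79,533-400),(268,483-400),(321,681-400),(138,724-400)],132,57,.011); print(S,S.mean(0))
e3=(S[1]+S[2]-S[0]-S[3])/2;e4=(S[0]+S[1]-S[2]-S[3])/2
print(np.linalg.norm(e3),np.linalg.norm(e4),np.degrees(np.arctan2(e3[1],e3[0])),np.degrees(np.arctan2(e4[1],e4[0])))
L=cor([(98,200),(299,200),(200,103),(200,297)],247,168,.011); print(L)
G=(0,200,0);Rr=(0,0,255)
pc=P.mean(0);py=np.arctan2(e1[1],e1[0]); sc=S.mean(0); sy=np.arctan2(e4[1],e4[0])
lc=[L[2:,0].mean(),L[:2,1].mean()]; smc=[.4366,-.0779]
print("L",lc,"py",py,"sy",sy)
a=crop(d,[(circ(lc,.032,.011),G),(circ(lc,.018,.033),Rr),(circ(lc,.010,.033),Rr)],297,218,50,4)
b=crop(d,[(circ(smc,.022,.010),G),(circ(smc,.013,.029),Rr),(circ(smc,.007,.029),Rr)],185,218,50,4)
c=crop(d,[(rect(sc,.056,.056,sy,.011),G),(circ(sc,.018,.033),Rr)],182,107,50,4)
e=crop(d,[(rect(pc,.084,.030,py,.013),G),(rect(pc,.044,.030,py,.013),Rr),(rect(pc,.01,.030,py,.049),Rr)],390,92,50,4)
cv2.imwrite("pics/c2.png",np.vstack([np.hstack([a,b]),np.hstack([c,e])]))
E
```

```text
[[ 0.63255876 -0.33421038]
 [ 0.61640842 -0.3588321 ]
 [ 0.546679   -0.31403762]
 [ 0.56276078 -0.28916052]] [ 0.58960174 -0.32406016]
0.08297575002139303 0.029534055908341725 -32.7782563795974 -123.07095046246353
[[ 0.59271221 -0.05081954]
 [ 0.60574981 -0.10659879]
 [ 0.55033904 -0.11907365]
 [ 0.53803277 -0.06342615]] [ 0.57170846 -0.08497953]
0.05713631387121374 0.05645559468670988 -77.1861444717301 12.834428424690882
[[ 0.43744191 -0.18861735]
 [ 0.43760849 -0.25265674]
 [ 0.46946605 -0.22046024]
 [ 0.40406077 -0.22176503]]
L [np.float64(0.43676340934917957), np.float64(-0.2206370417904875)] py -0.572088496886811 sy 0.22400303362240498
```

View pics/c2.png

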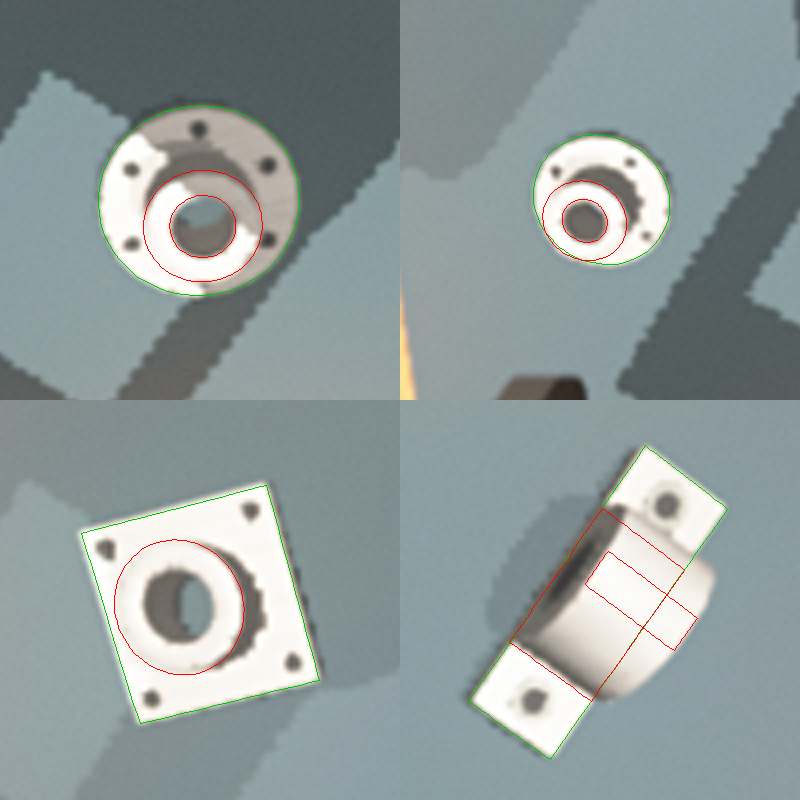

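Overlays fit to about a millimetre: large (0.4368,-0.2206), small (0.4366,-0.0779), square (0.5717,-0.085) at yaw 0.224, pillow (0.5896,-0.3241) at yaw -0.572. Next, the nests.

Request:
{"method": "apply_moves", "body": {
  "plan": "-0.8 0 0 0 0 0 1;-0.8 0 0 0 0 0 1;-0.8 0 0 0 0 0 1;-0.8 0 0 0 0 0 1;-0.8 0 0 0 0 0 1"
}}

```text
time_s: 4.35
eef_pos: [0.4996, 0.0023, 0.2725]
eef_rot: [-0.5, 0.5, -0.5, 0.5]
wrist_force: [0.5, -0.2, 0.3]
opening: 0.998
```

Request:
{"method": "apply_moves", "body": {
  "plan": "-0.8 0 0 0 0 0 1;-0.8 0 0 0 0 0 1;-0.8 0 0.2 0 0 0 1;-0.8 0 0.2 0 0 0 1;0 0 0 0 0 0 1"
}}

```text
time_s: 4.85
eef_pos: [0.5201, 0.165, 0.2725]
eef_rot: [0.502, -0.5, 0.499, -0.499]
wrist_force: [-0.1, -1.0, 0.1]
opening: 0.995
```

Request:
{"method": "apply_moves", "body": {
  "plan": "0 0 0 0 0 0 1;0 0 0 0 0 0 1;0 0 0 0 0 0 1;0 0 0 0 0 0 1;0 0 0 0 0 0 1"
}}

```text
time_s: 5.35
eef_pos: [0.5198, 0.1605, 0.2724]
eef_rot: [-0.5, 0.5, -0.5, 0.5]
wrist_force: [0.6, 0.6, 0.2]
opening: 0.996
```

```bash
python3 -c "
from h import *
go([0.5,0.2,0.27],-np.pi/2)
snap('wrist','w3')
"
```

```text
t 5.35 pos [0.5198 0.1605 0.2724] yaw -1.5716 op 0.996 q6 1.65 F [0.6 0.6 0.2]
turn units [-0.   -0.01  0.  ]  shift units after turn [-0.79   0.048 -0.397]  before turn [-0.79   0.048 -0.398]
```

View pics/w3.png

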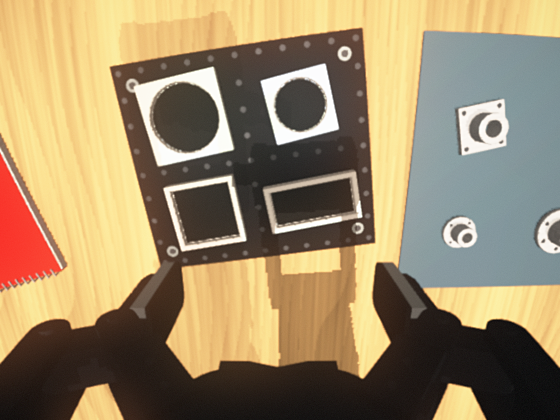

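The pallet is fully in view: large nest (185,117), small (300,104), square (205,212), pillow (313,203). I'll enlarge it to pick corners.

```bash
python3 - <<'E'
from ov import *
d=load("w3")
o=[crop(d,[],u,v,62,6) for u,v in [(185,117),(300,104),(205,212),(313,203)]]
o=[cv2.resize(x,(400,400)) for x in o]
cv2.imwrite("pics/c3.png",np.vstack([np.hstack(o[:2]),np.hstack(o[2:])])[:800])
E
```

```text
(no output)
```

View pics/c3.png

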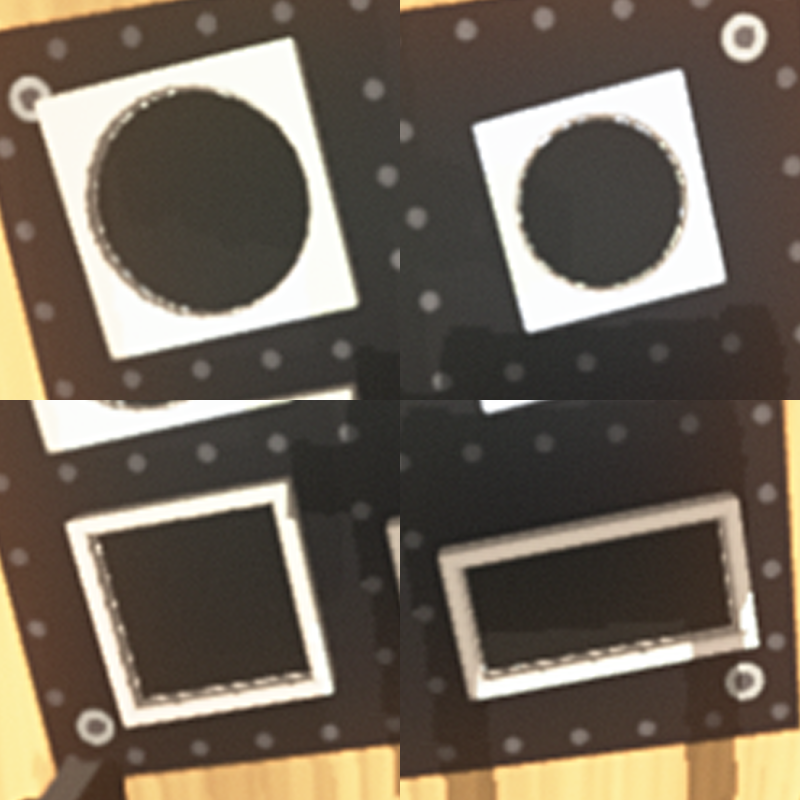

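```bash
python3 - <<'E'
from ov import *
d=load("w3"); s=400/124
N={"large":((185,117),[(37,101),(292,38),(356,304),(116,360)],.092,.092,.080,.080),
"small":((300,104),[(72,126),(282,69),(326,281),(128,333)],.072,.072,.060,.060),
"square":((205,212),[(66,122),(285,83),(334,292),(127,328)],.084,.084,.072,.072),
"pillow":((313,203),[(38,152),(335,94),(358,246),(74,299)],.058,.112,.046,.100)}
outs=[]
for n,((u,v),c,lx,ly,ix,iy) in N.items():
    P=unproj(d,(np.array(c)+.5)/s+[u-62-.5,v-62-.5],.024)[:,:2]
    ex=(P[0]+P[1]-P[2]-P[3])/2; ey=(P[0]+P[3]-P[1]-P[2])/2
    yaw=np.arctan2(ex[1],ex[0]); yaw2=np.arctan2(ey[1],ey[0])-np.pi/2
    print(n,P.mean(0).round(4),"lens",np.linalg.norm(ex).round(4),np.linalg.norm(ey).round(4),"yaw",yaw.round(4),yaw2.round(4))
    y=-(-yaw-yaw2)/2; cc=P.mean(0)
    cu=[(rect(cc,lx,ly,y,.024),(0,200,0))]+([(circ(cc,ix/2,.024),(0,0,255)),(circ(cc,ix/2,.016),(255,0,0))] if n in("large","small") else [(rect(cc,ix,iy,y,.024),(0,0,255)),(rect(cc,ix,iy,y,.016),(255,0,0))])
    outs.append(cv2.resize(crop(d,cu,u,v,62,6),(400,400)))
cv2.imwrite("pics/c4.png",np.vstack([np.hstack(outs[:2]),np.hstack(outs[2:])]))
go([0.4368,-.2206,.15],-np.pi/2)
E
```

```text
large [0.5812 0.2675] lens 0.0924 0.0917 yaw 0.2045 0.2141
small [0.5948 0.1362] lens 0.0727 0.073 yaw 0.2579 0.2551
square [0.4655 0.2507] lens 0.0851 0.0843 yaw 0.1848 0.18
pillow [0.481  0.1188] lens 0.0602 0.1112 yaw 0.2169 0.1966
t 5.4 pos [0.5199 0.1607 0.2724] yaw -1.5713 op 0.999 q6 1.65 F [ 0.2  0.4 -0.1]
turn units [-0. -0.  0.]  shift units after turn [ 7.625  2.448 -1.661]  before turn [ 7.626  2.448 -1.658]
```

View pics/c4.png

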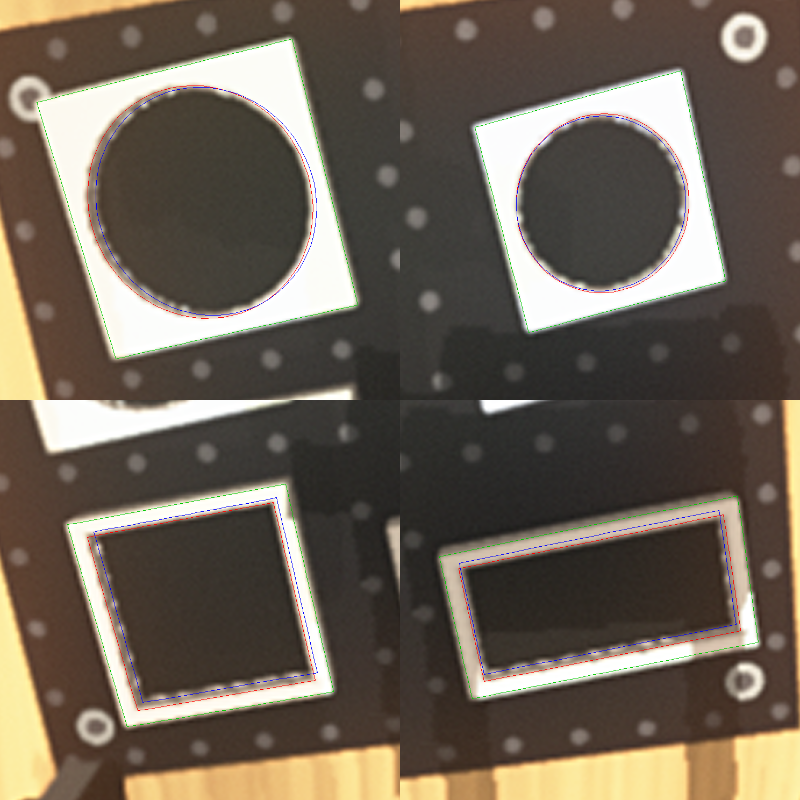

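Nest fits are good. Nest targets: large (0.581,0.267), small (0.595,0.136), square (0.4655,0.2505) yaw 0.182, pillow (0.480,0.1185) yaw 0.205. Starting with the large flange.

Request:
{"method": "apply_moves", "body": {
  "plan": "0.78 0 -0.15 0 0 0 1;0.78 0 -0.15 0 0 0 1;0.78 0 -0.15 0 0 0 1;0.78 0 -0.15 0 0 0 1;0.78 0 -0.15 0 0 0 1"
}}

```text
time_s: 5.9
eef_pos: [0.4819, -0.0353, 0.2725]
eef_rot: [0.5, -0.5, 0.5, -0.5]
wrist_force: [-0.0, 0.5, 0.2]
opening: 1.001
```

Request:
{"method": "apply_moves", "body": {
  "plan": "0.75 0.2 -0.2 0 0 0 1;0.75 0.4 -0.2 0 0 0 1;0.75 0.4 -0.2 0 0 0 1;0.75 0.4 -0.2 0 0 0 1;0.5 0.4 -0.1 0 0 0 1"
}}

```text
time_s: 6.4
eef_pos: [0.4366, -0.2112, 0.1819]
eef_rot: [-0.5, 0.5, -0.5, 0.501]
wrist_force: [0.2, 0.4, -0.0]
opening: 1.001
```

```bash
python3 -c "
from h import *
go([0.4368,-0.2206,0.026],-np.pi/2)
"
```

```text
t 6.4 pos [ 0.4366 -0.2112  0.1819] yaw -1.5721 op 1.001 q6 0.88 F [ 0.2  0.4 -0. ]
turn units [-0.   -0.01  0.01]  shift units after turn [0.187 3.118 0.004]  before turn [1.840e-01 3.118e+00 2.000e-03]
```

Request:
{"method": "apply_moves", "body": {
  "plan": "0.18 0.8 0 0 0 0 1;0 0.8 0 0 0 0 1;0 0 0 0 0 0 1;0 0 0 0 0 0 1;0 0 0 0 0 0 1"
}}

```text
time_s: 6.9
eef_pos: [0.4389, -0.2186, 0.1046]
eef_rot: [-0.5, 0.5, -0.498, 0.501]
wrist_force: [0.6, 0.4, 0.3]
opening: 1.005
```

```bash
python3 -c "
from h import *
go([0.4368,-0.2206,0.026],-np.pi/2)
snap('wrist','w4')
"
```

```text
t 6.9 pos [ 0.4389 -0.2186  0.1046] yaw -1.5697 op 1.005 q6 0.86 F [0.6 0.4 0.3]
turn units [-0.02  0.01  0.02]  shift units after turn [ 0.04   1.572 -0.042]  before turn [ 0.036  1.572 -0.047]
```

View pics/w4.png

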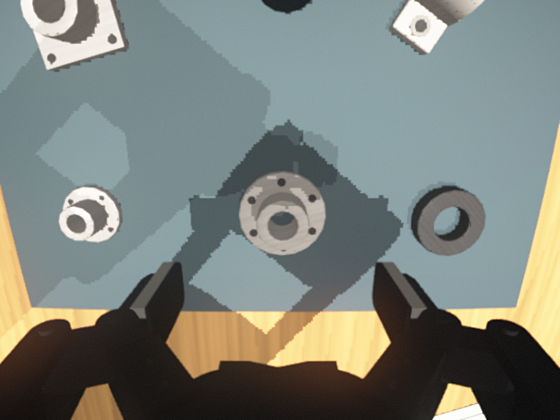

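The large flange is centred between the fingers at (282,213). Descending.

Request:
{"method": "apply_moves", "body": {
  "plan": "0.04 0.5 -0.04 0 0 0 1;0 0.5 0 0 0 0 1;0 0.4 0 0 0 0 1;0 0.17 0 0 0 0 1;0 0 0 0 0 0 1"
}}

```text
time_s: 7.45
eef_pos: [0.4358, -0.2197, 0.0242]
eef_rot: [-0.5, 0.5, -0.5, 0.5]
wrist_force: [0.9, 0.2, -0.4]
opening: 0.998
```

```bash
python3 -c "
from h import *
go([0.4368,-0.2206,0.026],-np.pi/2)
snap('wrist','w5')
"
```

```text
t 7.45 pos [ 0.4358 -0.2197  0.0242] yaw -1.5697 op 0.998 q6 0.86 F [ 0.9  0.2 -0.4]
turn units [-0.    0.01  0.  ]  shift units after turn [ 0.018 -0.037  0.02 ]  before turn [ 0.018 -0.037  0.02 ]
```

View pics/w5.png

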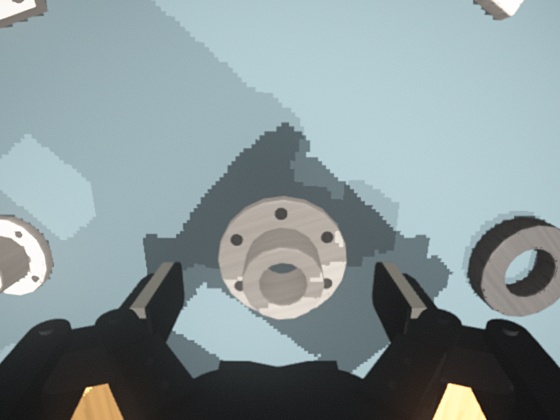

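Request:
{"method": "apply_moves", "body": {
  "plan": "0.02 -0.04 0.02 0 0 0 1;0 0 0 0 0 0 0.3;0 0 0 0 0 0 0.2;0 0 0 0 0 0 0;0 0 0 0 0 0 0"
}}

```text
time_s: 8.0
eef_pos: [0.4368, -0.221, 0.0266]
eef_rot: [-0.5, 0.5, -0.5, 0.5]
wrist_force: [-1.8, 1.6, 6.8]
opening: 0.403
```

Request:
{"method": "apply_moves", "body": {
  "plan": "0 0 0 0 0 0 0;0 0 0 0 0 0 0;0 0 0 0 0 0 0;0 0 0 0 0 0 0;0 0 0 0 0 0 0"
}}

```text
time_s: 8.5
eef_pos: [0.4368, -0.2209, 0.0266]
eef_rot: [-0.5, 0.5, -0.5, 0.5]
wrist_force: [-2.2, 1.4, 8.1]
opening: 0.397
```

```bash
python3 -c "
from h import *
go([0.4368,-0.2206,0.026],-np.pi/2)
snap('wrist','w6')
"
```

```text
t 8.5 pos [ 0.4368 -0.2209  0.0266] yaw -1.5699 op 0.397 q6 0.86 F [-2.2  1.4  8.1]
turn units [-0.    0.01  0.  ]  shift units after turn [-0.007  0.012  0.001]  before turn [-0.007  0.012  0.001]
```

View pics/w6.png

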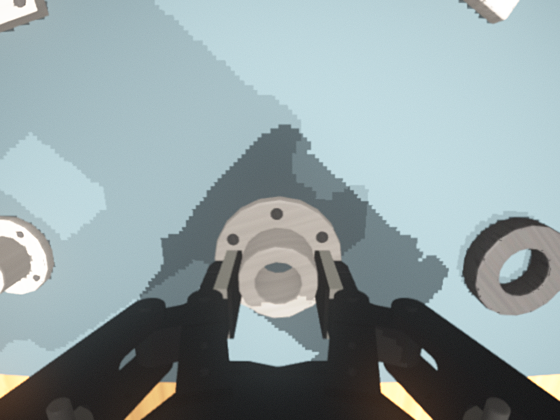

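Request:
{"method": "apply_moves", "body": {
  "plan": "0 -0.1 0 0 0 0 0;0 -0.3 0 0 0 0 0;0 -0.6 0 0 0 0 0;0 -0.7 0 0 0 0 0;0 -0.5 0 0 0 0 0"
}}

```text
time_s: 9.05
eef_pos: [0.4367, -0.2209, 0.1377]
eef_rot: [-0.5, 0.5, -0.499, 0.5]
wrist_force: [0.1, -0.1, -1.0]
opening: 0.404
```

```bash
python3 -c "
from h import *
go([0.581,0.267,0.13],-np.pi/2)
snap('wrist','w7')
"
```

```text
t 9.05 pos [ 0.4367 -0.2209  0.1377] yaw -1.5702 op 0.404 q6 0.86 F [ 0.1 -0.1 -1. ]
turn units [-0.01  0.01  0.01]  shift units after turn [-9.758  0.153  2.886]  before turn [-9.756  0.149  2.892]
```

View pics/w7.png

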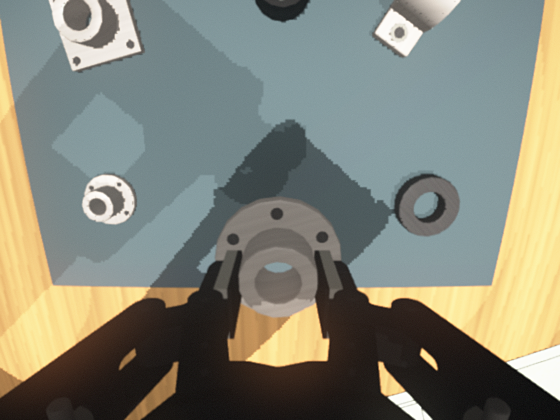

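Held level, no slip. Carry it to the large nest.

Request:
{"method": "apply_moves", "body": {
  "plan": "-0.6 0 0.1 0 0 0 0;-0.7 0 0.2 0 0 0 0;-0.7 0 0.2 0 0 0 0;-0.7 0 0.2 0 0 0 0;-0.7 0 0.2 0 0 0 0"
}}

```text
time_s: 9.6
eef_pos: [0.4811, -0.0492, 0.1354]
eef_rot: [0.5, -0.5, 0.5, -0.5]
wrist_force: [0.5, 0.4, -0.8]
opening: 0.396
```

Request:
{"method": "apply_moves", "body": {
  "plan": "-0.7 0 0.2 0 0 0 0;-0.7 0 0.2 0 0 0 0;-0.7 0 0.2 0 0 0 0;-0.7 0 0.2 0 0 0 0;-0.7 0 0.2 0 0 0 0"
}}

```text
time_s: 10.1
eef_pos: [0.531, 0.1259, 0.1352]
eef_rot: [-0.5, 0.5, -0.5, 0.5]
wrist_force: [1.1, -0.1, -2.0]
opening: 0.399
```

Request:
{"method": "apply_moves", "body": {
  "plan": "-0.7 0 0.2 0 0 0 0;-0.7 0 0.2 0 0 0 0;-0.5 0 0.2 0 0 0 0;0 0 0 0 0 0 0;0 0 0 0 0 0 0"
}}

```text
time_s: 10.6
eef_pos: [0.5605, 0.2195, 0.1349]
eef_rot: [-0.5, 0.501, -0.5, 0.499]
wrist_force: [0.6, 0.6, -1.7]
opening: 0.398
```

```bash
python3 -c "
from h import *
go([0.581,0.267,0.06],-np.pi/2)
"
```

```text
t 10.6 pos [0.5605 0.2195 0.1349] yaw -1.5688 op 0.398 q6 1.75 F [ 0.6  0.6 -1.7]
turn units [0.01 0.02 0.01]  shift units after turn [-0.95   1.497  0.41 ]  before turn [-0.95   1.496  0.414]
```

Request:
{"method": "apply_moves", "body": {
  "plan": "-0.5 0 0.2 0 0 0 0;-0.45 0.3 0.2 0 0 0 0;0 0.6 0 0 0 0 0;0 0.5 0 0 0 0 0;0 0 0 0 0 0 0"
}}

```text
time_s: 11.1
eef_pos: [0.5775, 0.2647, 0.0612]
eef_rot: [-0.497, 0.503, -0.502, 0.499]
wrist_force: [-0.6, 0.1, -2.2]
opening: 0.402
```

Request:
{"method": "apply_moves", "body": {
  "plan": "0 0 0 0 0 0 0;0 0 0 0 0 0 0;0 0 0 0 0 0 0;0 0 0 0 0 0 0;0 0 0 0 0 0 0"
}}

```text
time_s: 11.6
eef_pos: [0.5817, 0.2669, 0.0667]
eef_rot: [0.501, -0.5, 0.5, -0.5]
wrist_force: [-0.3, 0.3, -2.5]
opening: 0.396
```

```bash
python3 -c "
from h import *
go([0.581,0.267,0.0405],-np.pi/2)
snap('wrist','w8')
"
```

```text
t 11.6 pos [0.5817 0.2669 0.0667] yaw -1.5703 op 0.396 q6 1.82 F [-0.3  0.3 -2.5]
turn units [-0.01  0.   -0.  ]  shift units after turn [-0.002  0.524 -0.014]  before turn [-0.002  0.524 -0.015]
```

View pics/w8.png

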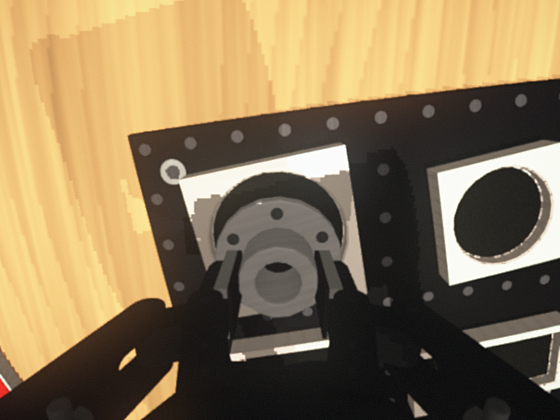

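Well aligned over the pocket. Lower to about 1 mm above the floor, then small steps.

Request:
{"method": "apply_moves", "body": {
  "plan": "0 0.2 -0.01 0 0 0 0;0 0.2 0 0 0 0 0;0 0.1 0 0 0 0 0;0 0.02 0 0 0 0 0;0 0 0 0 0 0 0"
}}

```text
time_s: 12.15
eef_pos: [0.5799, 0.2667, 0.0397]
eef_rot: [-0.499, 0.501, -0.5, 0.499]
wrist_force: [-3.8, -1.5, 6.7]
opening: 0.401
```

Request:
{"method": "apply_moves", "body": {
  "plan": "0 0.01 0 0 0 0 0;0 0 0 0 0 0 0;0 0.01 0 0 0 0 0;0 0 0 0 0 0 0;0 0 0 0 0 0 0"
}}

```text
time_s: 12.65
eef_pos: [0.5799, 0.2667, 0.0396]
eef_rot: [-0.5, 0.501, -0.5, 0.499]
wrist_force: [-6.9, -3.0, 12.9]
opening: 0.403
```

On the floor (Fz +13 N at z 0.0396, just as predicted). Release.

Request:
{"method": "apply_moves", "body": {
  "plan": "0 -0.01 0 0 0 0 0;0 0 0 0 0 0 0.45;0 0 0 0 0 0 0.55;0 0 0 0 0 0 0.7;0 0 0 0 0 0 0.8"
}}

```text
time_s: 13.15
eef_pos: [0.5807, 0.2668, 0.0389]
eef_rot: [-0.5, 0.5, -0.5, 0.5]
wrist_force: [-0.2, 0.4, 1.0]
opening: 0.798
```

Request:
{"method": "apply_moves", "body": {
  "plan": "0 -0.2 0 0 0 0 0.8;0 -0.6 0 0 0 0 0.8;0 -0.9 0 0 0 0 0.9;0 -0.9 0 0 0 0 1;0 0 0 0 0 0 1"
}}

```text
time_s: 13.65
eef_pos: [0.5854, 0.2682, 0.1785]
eef_rot: [0.505, -0.496, 0.497, -0.502]
wrist_force: [0.9, 0.5, 1.4]
opening: 1.002
```

```bash
python3 -c "
from h import *
go([0.4366,-0.0779,0.1],-np.pi/2)
snap('wrist','w9')
"
```

```text
t 13.65 pos [0.5854 0.2682 0.1785] yaw -1.57 op 1.002 q6 1.82 F [0.9 0.5 1.4]
turn units [-0.12  0.01 -0.03]  shift units after turn [ 6.921  1.571 -2.976]  before turn [ 6.925  1.504 -3.002]
```

View pics/w9.png

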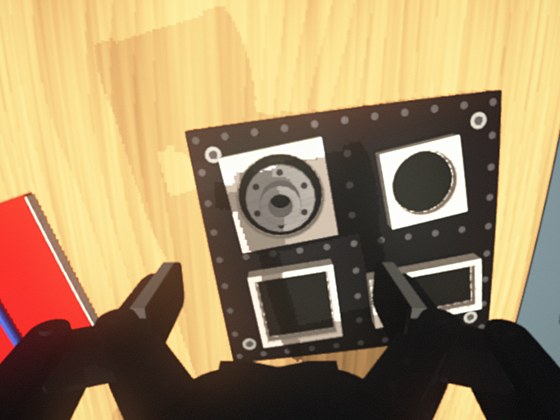

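The large flange sits concentric in its pocket (280,193). Next, the small flange.

Request:
{"method": "apply_moves", "body": {
  "plan": "0.7 0 -0.3 0 0 0 1;0.7 0 -0.3 0 0 0 1;0.7 0 -0.3 0 0 0 1;0.7 0 -0.3 0 0 0 1;0.7 0 -0.3 0 0 0 1"
}}

```text
time_s: 14.2
eef_pos: [0.5043, 0.0907, 0.1684]
eef_rot: [-0.5, 0.501, -0.5, 0.499]
wrist_force: [1.1, -0.4, -0.4]
opening: 1.002
```

Request:
{"method": "apply_moves", "body": {
  "plan": "0.7 0 -0.3 0 0 0 1;0.7 0 -0.3 0 0 0 1;0.7 0.2 -0.3 0 0 0 1;0.7 0.4 -0.3 0 0 0 1;0.5 0.4 -0.2 0 0 0 1"
}}

```text
time_s: 14.7
eef_pos: [0.4346, -0.0748, 0.1185]
eef_rot: [-0.5, 0.5, -0.5, 0.5]
wrist_force: [0.2, -0.4, -0.9]
opening: 0.998
```

Request:
{"method": "apply_moves", "body": {
  "plan": "0 0 0 0 0 0 1;0 0 0 0 0 0 1;0 0 0 0 0 0 1;0 0 0 0 0 0 1;0 0 0 0 0 0 1"
}}

```text
time_s: 15.2
eef_pos: [0.4366, -0.0726, 0.1198]
eef_rot: [0.501, -0.5, 0.499, -0.5]
wrist_force: [0.1, 0.0, -0.2]
opening: 1.005
```

```bash
python3 -c "
from h import *
go([0.4366,-0.0779,0.025],-np.pi/2)
"
```

```text
t 15.2 pos [ 0.4366 -0.0726  0.1198] yaw -1.5686 op 1.005 q6 1.13 F [ 0.1  0.  -0.2]
turn units [-0.01  0.02  0.  ]  shift units after turn [1.060e-01 1.896e+00 1.000e-03]  before turn [ 1.060e-01  1.896e+00 -1.000e-03]
```

Request:
{"method": "apply_moves", "body": {
  "plan": "0.1 0.5 0 0 0.02 0 1;0 0.6 0 0 0 0 1;0 0.5 0 0 0 0 1;0 0.25 0 0 0 0 1;0 0 0 0 0 0 1"
}}

```text
time_s: 15.7
eef_pos: [0.4349, -0.0773, 0.0255]
eef_rot: [0.499, -0.5, 0.501, -0.499]
wrist_force: [0.4, -0.6, 0.6]
opening: 0.999
```

```bash
python3 -c "
from h import *
go([0.4366,-0.0779,0.025],-np.pi/2)
snap('wrist','w10')
"
```

```text
t 15.7 pos [ 0.4349 -0.0773  0.0255] yaw -1.5719 op 0.999 q6 1.13 F [ 0.4 -0.6  0.6]
turn units [ 0.02 -0.01 -0.01]  shift units after turn [0.011 0.011 0.034]  before turn [0.011 0.011 0.034]
```

View pics/w10.png

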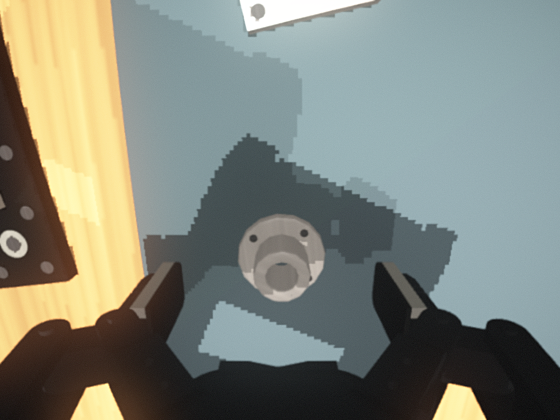

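Request:
{"method": "apply_moves", "body": {
  "plan": "0.01 0 0.02 0 0 0 1;0 0 0 0 0 0 0.3;0 0 0 0 0 0 0.2;0 0 0 0 0 0 0;0 0 0 0 0 0 0"
}}

```text
time_s: 16.25
eef_pos: [0.4371, -0.0788, 0.0271]
eef_rot: [-0.5, 0.499, -0.5, 0.501]
wrist_force: [-0.3, -0.0, -0.1]
opening: 0.331
```

Request:
{"method": "apply_moves", "body": {
  "plan": "0 0 0 0 0 0 0;0 0 0 0 0 0 0;0 0 0 0 0 0 0;0 0 0 0 0 0 0;0 0 0 0 0 0 0"
}}

```text
time_s: 16.75
eef_pos: [0.4372, -0.0789, 0.0274]
eef_rot: [-0.5, 0.5, -0.5, 0.501]
wrist_force: [-0.6, 0.6, 6.7]
opening: 0.266
```

Request:
{"method": "apply_moves", "body": {
  "plan": "0 -0.1 0 0 0 0 0;0 -0.3 0 0 0 0 0;0 -0.6 0 0 0 0 0;0 -0.7 0 0 0 0 0;0 -0.5 0 0 0 0 0"
}}

```text
time_s: 17.25
eef_pos: [0.4373, -0.0789, 0.1388]
eef_rot: [-0.5, 0.499, -0.5, 0.501]
wrist_force: [0.1, -0.2, -0.4]
opening: 0.265
```

```bash
python3 -c "
from h import *
go([0.595,0.136,0.14],-np.pi/2)
snap('wrist','w11')
"
```

```text
t 17.25 pos [ 0.4373 -0.0789  0.1388] yaw -1.5726 op 0.265 q6 1.13 F [ 0.1 -0.2 -0.4]
turn units [-0.01 -0.01  0.01]  shift units after turn [-4.298 -0.023  3.154]  before turn [-4.303 -0.021  3.147]
```

View pics/w11.png

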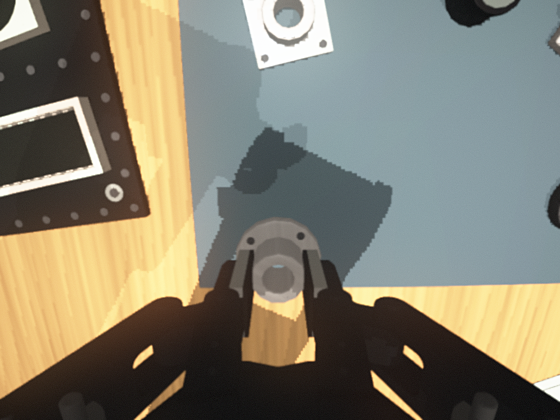

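Held. Grasp TCP height was 0.0274, so place height is 0.0404.

Request:
{"method": "apply_moves", "body": {
  "plan": "-0.5 0 0.4 0 0 0 0;-0.6 0 0.45 0 0 0 0;-0.6 0 0.45 0 0 0 0;-0.6 0 0.45 0 0 0 0;-0.6 0 0.45 0 0 0 0"
}}

```text
time_s: 17.8
eef_pos: [0.5477, 0.0674, 0.1366]
eef_rot: [0.499, -0.5, 0.501, -0.5]
wrist_force: [1.0, -0.8, -0.3]
opening: 0.268
```

Request:
{"method": "apply_moves", "body": {
  "plan": "-0.6 0 0.45 0 0 0 0;-0.5 0 0.4 0 0 0 0;-0.3 0 0.1 0 0 0 0;0 0 0 0 0 0 0;0 0 0 0 0 0 0"
}}

```text
time_s: 18.3
eef_pos: [0.5938, 0.1356, 0.1362]
eef_rot: [0.499, -0.5, 0.501, -0.5]
wrist_force: [-0.8, 0.3, -0.9]
opening: 0.267
```

```bash
python3 -c "
from h import *
go([0.595,0.136,0.07],-np.pi/2)
"
```

```text
t 18.3 pos [0.5938 0.1356 0.1362] yaw -1.572 op 0.267 q6 1.6 F [-0.8  0.3 -0.9]
turn units [ 0.01 -0.01  0.  ]  shift units after turn [-0.007  1.325  0.024]  before turn [-0.008  1.324  0.027]
```

Request:
{"method": "apply_moves", "body": {
  "plan": "0 0.5 0.02 0 0 0 0;0 0.5 0 0 0 0 0;0 0.35 0 0 0 0 0;0 0 0 0 0 0 0;0 0 0 0 0 0 0"
}}

```text
time_s: 18.8
eef_pos: [0.5954, 0.135, 0.0695]
eef_rot: [0.499, -0.499, 0.501, -0.501]
wrist_force: [0.3, -0.4, 0.0]
opening: 0.269
```

```bash
python3 -c "
from h import *
go([0.595,0.136,0.0404],-np.pi/2)
snap('wrist','w12')
"
```

```text
t 18.8 pos [0.5954 0.135  0.0695] yaw -1.5738 op 0.269 q6 1.6 F [ 0.3 -0.4  0. ]
turn units [ 0.01 -0.03  0.  ]  shift units after turn [-0.021  0.583 -0.008]  before turn [-0.021  0.583 -0.007]
```

View pics/w12.png

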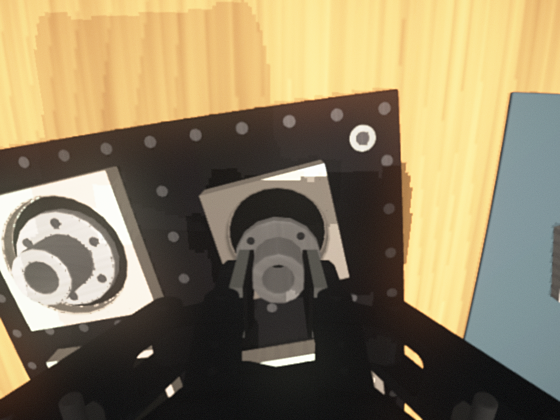

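Aligned with the small pocket. Lower it.

Request:
{"method": "apply_moves", "body": {
  "plan": "-0.02 0.2 0 0 0 0 0;0 0.2 0 0 0 0 0;0 0.12 0 0 0 0 0;0 0.03 0 0 0 0 0;0 0 0 0 0 0 0"
}}

```text
time_s: 19.35
eef_pos: [0.5955, 0.137, 0.0413]
eef_rot: [0.499, -0.5, 0.501, -0.5]
wrist_force: [0.5, 0.6, -1.1]
opening: 0.276
```

Request:
{"method": "apply_moves", "body": {
  "plan": "0 0.01 0 0 0 0 0;0 0 0 0 0 0 0;0 0.01 0 0 0 0 0;0 0 0 0 0 0 0;0 0 0 0 0 0 0"
}}

```text
time_s: 19.85
eef_pos: [0.5959, 0.137, 0.0409]
eef_rot: [-0.5, 0.499, -0.5, 0.5]
wrist_force: [-0.4, 0.1, -0.5]
opening: 0.271
```

Request:
{"method": "apply_moves", "body": {
  "plan": "0 0.01 0 0 0 0 0;0 0 0 0 0 0 0;0 0.01 0 0 0 0 0;0 0 0 0 0 0 0;0 0 0 0 0 0 0"
}}

```text
time_s: 20.35
eef_pos: [0.596, 0.137, 0.0405]
eef_rot: [-0.5, 0.5, -0.5, 0.5]
wrist_force: [-2.5, 0.4, 5.7]
opening: 0.271
```

Contact. Release and retreat.

Request:
{"method": "apply_moves", "body": {
  "plan": "0 0 0 0 0 0 0.3;0 0 0 0 0 0 0.4;0 0 0 0 0 0 0.5;0 0 0 0 0 0 0.6;0 0 0 0 0 0 0.7"
}}

```text
time_s: 20.85
eef_pos: [0.5958, 0.137, 0.0397]
eef_rot: [0.5, -0.5, 0.5, -0.5]
wrist_force: [-0.8, 0.0, -0.9]
opening: 0.704
```

Request:
{"method": "apply_moves", "body": {
  "plan": "0 -0.2 0 0 0 0 0.8;0 -0.6 0 0 0 0 0.8;0 -0.9 0 0 0 0 0.9;0 -0.7 0 0 0 0 1;0 0 0 0 0 0 1"
}}

```text
time_s: 21.35
eef_pos: [0.5999, 0.1372, 0.1673]
eef_rot: [-0.503, 0.496, -0.498, 0.503]
wrist_force: [1.2, 0.2, -0.6]
opening: 0.999
```

```bash
python3 -c "
from h import *
go([0.5717,-0.085,0.12],-np.pi/2)
snap('wrist','w13')
"
```

```text
t 21.35 pos [0.5999 0.1372 0.1673] yaw -1.5724 op 0.999 q6 1.6 F [ 1.2  0.2 -0.6]
turn units [-0.1  -0.01 -0.  ]  shift units after turn [ 4.445  0.945 -0.564]  before turn [ 4.446  0.937 -0.568]
```

View pics/w13.png

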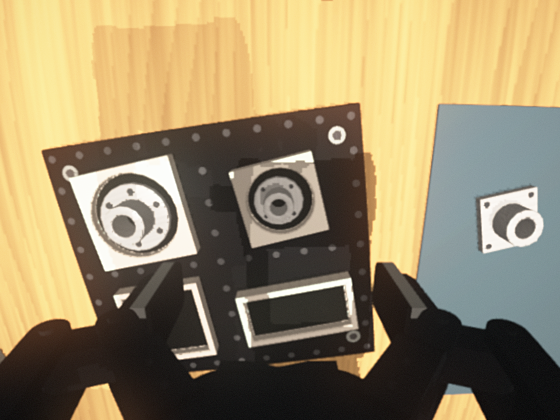

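The small flange is flat in its pocket (280,200). Next, the square flange.

Request:
{"method": "apply_moves", "body": {
  "plan": "0.6 0 -0.1 0 0 0 1;0.7 0 -0.1 0 0 0 1;0.7 0 -0.1 0 0 0 1;0.7 0.2 -0.1 0 0 0 1;0.7 0.3 -0.1 0 0 0 1"
}}

```text
time_s: 21.9
eef_pos: [0.5701, -0.0342, 0.1344]
eef_rot: [-0.5, 0.5, -0.5, 0.5]
wrist_force: [0.6, -0.0, 0.9]
opening: 1.003
```

Request:
{"method": "apply_moves", "body": {
  "plan": "0.7 0.3 -0.05 0 0 0 1;0.3 0.1 0 0 0 0 1;0 0 0 0 0 0 1;0 0 0 0 0 0 1;0 0 0 0 0 0 1"
}}

```text
time_s: 22.4
eef_pos: [0.5683, -0.0817, 0.1152]
eef_rot: [-0.5, 0.5, -0.5, 0.5]
wrist_force: [0.0, -0.8, 0.0]
opening: 1.0
```

```bash
python3 -c "
from h import *
go([0.5717,-0.085,0.0265],-np.pi/2)
"
```

```text
t 22.4 pos [ 0.5683 -0.0817  0.1152] yaw -1.5714 op 1.0 q6 1.22 F [ 0.  -0.8  0. ]
turn units [-0. -0. -0.]  shift units after turn [0.066 1.773 0.069]  before turn [0.066 1.773 0.068]
```

Request:
{"method": "apply_moves", "body": {
  "plan": "0.06 0.5 0.06 0 0 0 1;0 0.5 0 0 0 0 1;0 0.5 0 0 0 0 1;0 0.23 0 0 0 0 1;0 0 0 0 0 0 1"
}}

```text
time_s: 22.9
eef_pos: [0.5699, -0.0845, 0.0269]
eef_rot: [0.499, -0.5, 0.501, -0.499]
wrist_force: [0.1, -0.9, -0.7]
opening: 0.998
```

```bash
python3 -c "
from h import *
go([0.5717,-0.085,0.0265],-np.pi/2)
snap('wrist','w14')
"
```

```text
t 22.9 pos [ 0.5699 -0.0845  0.0269] yaw -1.5712 op 0.998 q6 1.22 F [ 0.1 -0.9 -0.7]
turn units [ 0.02 -0.   -0.01]  shift units after turn [0.009 0.009 0.037]  before turn [0.009 0.009 0.037]
```

View pics/w14.png

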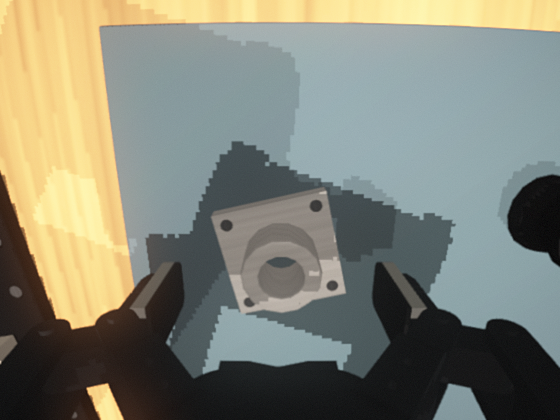

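Request:
{"method": "apply_moves", "body": {
  "plan": "0.01 0.01 0.02 0 0 0 1;0 0 0 0 0 0 0.3;0 0 0 0 0 0 0.2;0 0 0 0 0 0 0;0 0 0 0 0 0 0"
}}

```text
time_s: 23.45
eef_pos: [0.5724, -0.0867, 0.0288]
eef_rot: [-0.5, 0.499, -0.5, 0.501]
wrist_force: [-1.7, 0.8, 2.7]
opening: 0.396
```

Request:
{"method": "apply_moves", "body": {
  "plan": "0 0 0 0 0 0 0;0 0 0 0 0 0 0;0 0 0 0 0 0 0;0 0 0 0 0 0 0;0 0 0 0 0 0 0"
}}

```text
time_s: 23.95
eef_pos: [0.5724, -0.0867, 0.0288]
eef_rot: [-0.5, 0.499, -0.5, 0.501]
wrist_force: [-1.8, 0.4, 6.6]
opening: 0.395
```

Request:
{"method": "apply_moves", "body": {
  "plan": "0 -0.1 0 0 0 0 0;0 -0.3 0 0 0 0 0;0 -0.6 0 0 0 0 0;0 -0.7 0 0 0 0 0;0 -0.5 0 0 0 0 0"
}}

```text
time_s: 24.45
eef_pos: [0.5727, -0.0867, 0.1411]
eef_rot: [-0.5, 0.499, -0.5, 0.501]
wrist_force: [0.7, -0.1, -0.0]
opening: 0.396
```

```bash
python3 -c "
from h import *
go([0.4655,0.2505,0.14],-np.pi/2-.042)
snap('wrist','w15')
"
```

```text
t 24.45 pos [ 0.5727 -0.0867  0.1411] yaw -1.5726 op 0.396 q6 1.22 F [ 0.7 -0.1 -0. ]
turn units [-0.02  0.34  0.01]  shift units after turn [-6.649  0.021 -2.425]  before turn [-6.741  0.01  -2.155]
```

View pics/w15.png

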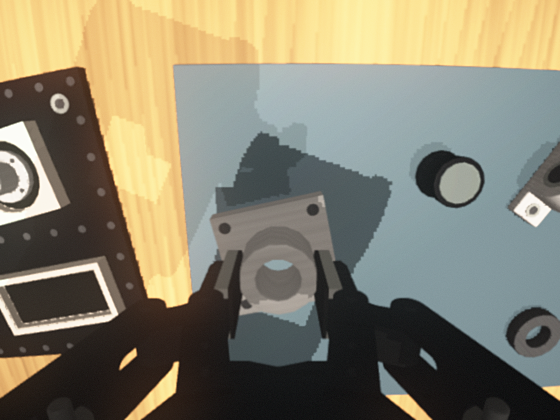

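```bash
python3 - <<'E'
from ov import *
d=load("w15")
o=[]
for yw in (.224,):
  c=[.5727,-.0867]
  o.append(crop(d,[(rect(c,.056,.056,yw,.1233),(0,200,0))],270,240,75,5))
cv2.imwrite("pics/c5.png",o[0])
E
```

```text
(no output)
```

View pics/c5.png

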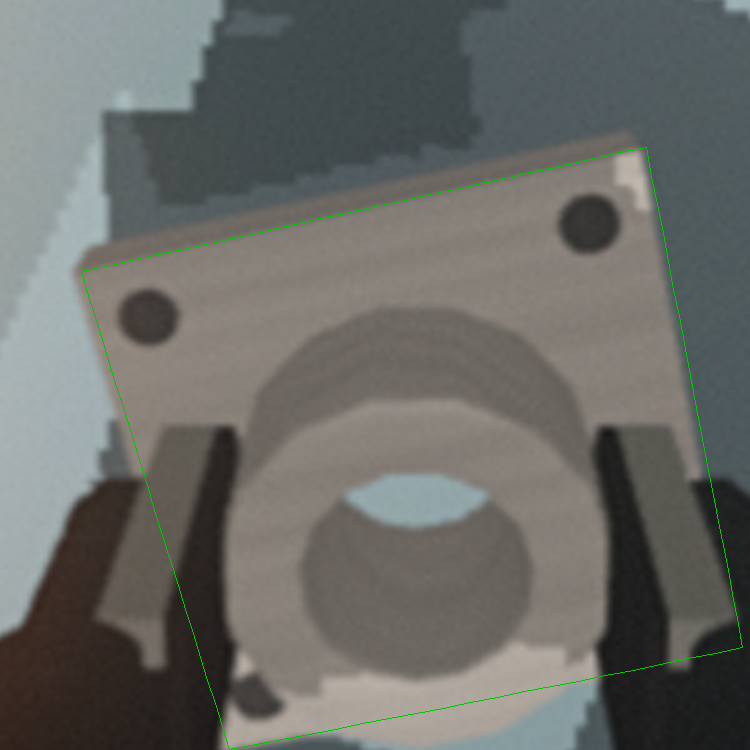

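Yaw matches 0.22. Carry to the square nest with the small turn.

Request:
{"method": "apply_moves", "body": {
  "plan": "-0.5 0 -0.1 0 0.34 0 0;-0.6 0 -0.2 0 0 0 0;-0.6 0 -0.2 0 0 0 0;-0.6 0 -0.2 0 0 0 0;-0.6 0 -0.2 0 0 0 0"
}}

```text
time_s: 25.0
eef_pos: [0.5317, 0.0612, 0.1386]
eef_rot: [-0.489, 0.489, -0.51, 0.511]
wrist_force: [0.8, 0.6, -0.9]
opening: 0.392
```

Request:
{"method": "apply_moves", "body": {
  "plan": "-0.6 0 -0.2 0 0 0 0;-0.6 0 -0.2 0 0 0 0;-0.6 0 -0.3 0 0 0 0;-0.6 0 -0.3 0 0 0 0;-0.6 0 -0.3 0 0 0 0"
}}

```text
time_s: 25.5
eef_pos: [0.4729, 0.2139, 0.1386]
eef_rot: [-0.489, 0.489, -0.51, 0.511]
wrist_force: [0.5, -0.2, -0.1]
opening: 0.392
```

Request:
{"method": "apply_moves", "body": {
  "plan": "-0.5 0 -0.2 0 0 0 0;0 0 0 0 0 0 0;0 0 0 0 0 0 0;0 0 0 0 0 0 0;0 0 0 0 0 0 0"
}}

```text
time_s: 26.0
eef_pos: [0.4651, 0.2373, 0.138]
eef_rot: [-0.489, 0.489, -0.511, 0.511]
wrist_force: [0.4, 0.2, 0.1]
opening: 0.396
```

```bash
python3 -c "
from h import *
go([0.4655,0.2505,0.07],-np.pi/2-.042)
"
```

```text
t 26.0 pos [0.4651 0.2373 0.138 ] yaw -1.6148 op 0.396 q6 1.86 F [0.4 0.2 0.1]
turn units [-0.   -0.02  0.  ]  shift units after turn [-0.265  1.36  -0.003]  before turn [-0.265  1.36  -0.004]
```

Request:
{"method": "apply_moves", "body": {
  "plan": "-0.26 0.2 0 0 0 0 0;0 0.5 0 0 0 0 0;0 0.5 0 0 0 0 0;0 0.15 0 0 0 0 0;0 0 0 0 0 0 0"
}}

```text
time_s: 26.5
eef_pos: [0.4641, 0.2509, 0.0687]
eef_rot: [0.488, -0.49, 0.511, -0.51]
wrist_force: [-0.3, 0.1, -0.9]
opening: 0.396
```

```bash
python3 -c "
from h import *
go([0.4655,0.2505,0.0418],-np.pi/2-.042)
snap('wrist','w16')
"
```

```text
t 26.5 pos [0.4641 0.2509 0.0687] yaw -1.6139 op 0.396 q6 1.88 F [-0.3  0.1 -0.9]
turn units [ 0.03 -0.01  0.01]  shift units after turn [0.006 0.537 0.029]  before turn [0.005 0.537 0.031]
```

View pics/w16.png

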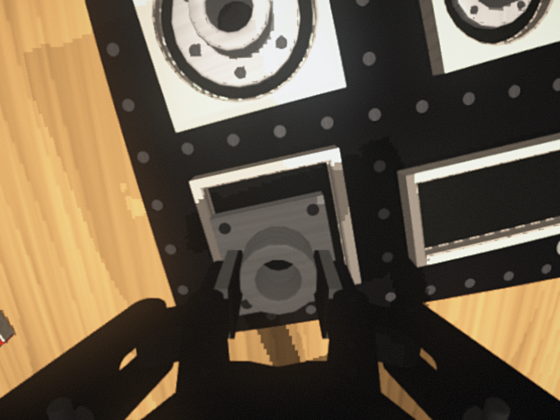

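Edges are parallel (slopes -0.216 and -0.209), and laterally it's centred. Lower.

Request:
{"method": "apply_moves", "body": {
  "plan": "0 0.2 0.01 0 0 0 0;0 0.2 0 0 0 0 0;0 0.1 0 0 0 0 0;0 0.02 0 0 0 0 0;0 0 0 0 0 0 0"
}}

```text
time_s: 27.05
eef_pos: [0.4656, 0.2511, 0.0441]
eef_rot: [0.489, -0.489, 0.511, -0.51]
wrist_force: [0.3, 0.1, -0.1]
opening: 0.393
```

Request:
{"method": "apply_moves", "body": {
  "plan": "0 0.01 0 0 0 0 0;0 0 0 0 0 0 0;0 0.01 0 0 0 0 0;0 0 0 0 0 0 0;0 0 0 0 0 0 0"
}}

```text
time_s: 27.55
eef_pos: [0.4657, 0.2512, 0.0434]
eef_rot: [-0.489, 0.489, -0.511, 0.511]
wrist_force: [0.1, -0.0, -0.7]
opening: 0.393
```

Request:
{"method": "apply_moves", "body": {
  "plan": "0 0.02 0 0 0 0 0;0 0 0 0 0 0 0;0 0.01 0 0 0 0 0;0 0 0 0 0 0 0;0 0 0 0 0 0 0"
}}

```text
time_s: 28.05
eef_pos: [0.4657, 0.2511, 0.0419]
eef_rot: [-0.489, 0.489, -0.511, 0.511]
wrist_force: [-1.1, -0.7, 0.3]
opening: 0.397
```

Request:
{"method": "apply_moves", "body": {
  "plan": "0 0.01 0 0 0 0 0;0 0 0 0 0 0 0;0 0 0 0 0 0 0;0 0 0 0 0 0 0;0 0 0 0 0 0 0"
}}

```text
time_s: 28.55
eef_pos: [0.4657, 0.2511, 0.0418]
eef_rot: [-0.489, 0.489, -0.511, 0.511]
wrist_force: [-2.7, -1.3, 5.8]
opening: 0.396
```

Contact. Release and retreat.

Request:
{"method": "apply_moves", "body": {
  "plan": "0 0 0 0 0 0 0.43;0 0 0 0 0 0 0.5;0 0 0 0 0 0 0.6;0 0 0 0 0 0 0.7;0 0 0 0 0 0 0.8"
}}

```text
time_s: 29.05
eef_pos: [0.4657, 0.2511, 0.0413]
eef_rot: [0.489, -0.489, 0.511, -0.511]
wrist_force: [-0.1, 1.1, 0.8]
opening: 0.802
```

Request:
{"method": "apply_moves", "body": {
  "plan": "0 -0.2 0 0 0 0 0.8;0 -0.6 0 0 0 0 0.8;0 -0.9 0 0 0 0 0.9;0 -0.9 0 0 0 0 1;0 0 0 0 0 0 1"
}}

```text
time_s: 29.55
eef_pos: [0.47, 0.2525, 0.1791]
eef_rot: [-0.493, 0.485, -0.508, 0.513]
wrist_force: [1.5, -0.0, 1.0]
opening: 0.997
```

```bash
python3 -c "
from h import *
go([0.5896,-0.3241,0.17],0.999)
snap('wrist','w17')
"
```

```text
t 29.55 pos [0.47   0.2525 0.1791] yaw -1.6131 op 0.997 q6 1.88 F [ 1.5 -0.   1. ]
turn units [-0.09  4.41 -0.06]  shift units after turn [8.403 0.182 8.252]  before turn [11.421  0.171  2.875]
```

View pics/w17.png

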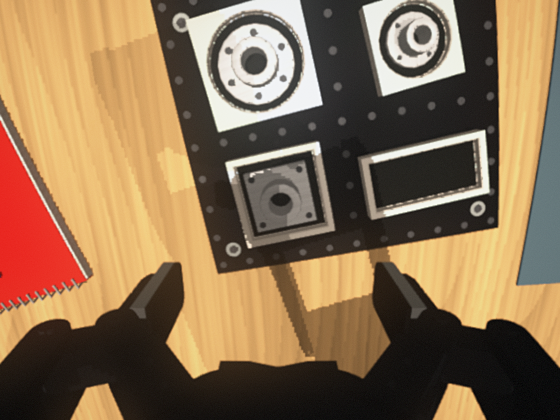

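The square flange is in its pocket, parallel to the sides (281,198). For the pillow block the jaw goes to yaw +0.999, which keeps joint 6 in range at the nest. Turning first.

Request:
{"method": "apply_moves", "body": {
  "plan": "0 0 0 0 -1 0 1;0 0 0 0 -1 0 1;0 0 0 0 -1 0 1;0 0 0 0 -1 0 1;0 0 0 0 -1 0 1"
}}

```text
time_s: 30.1
eef_pos: [0.4647, 0.2508, 0.17]
eef_rot: [-0.618, 0.62, -0.342, 0.341]
wrist_force: [-0.5, -0.5, -1.2]
opening: 1.001
```

Request:
{"method": "apply_moves", "body": {
  "plan": "0 0 0 0 -1 0 1;0 0 0 0 -1 0 1;0 0 0 0 -1 0 1;0 0 0 0 -1 0 1;0 0 0 0 -1 0 1"
}}

```text
time_s: 30.6
eef_pos: [0.4647, 0.2508, 0.17]
eef_rot: [-0.692, 0.693, -0.144, 0.143]
wrist_force: [-0.5, 0.1, 0.3]
opening: 1.0
```

Request:
{"method": "apply_moves", "body": {
  "plan": "0 0 0 0 -1 0 1;0 0 0 0 -1 0 1;0 0 0 0 -1 0 1;0 0 0 0 -1 0 1;0 0 0 0 -1 0 1"
}}

```text
time_s: 31.1
eef_pos: [0.4648, 0.2508, 0.17]
eef_rot: [-0.704, 0.704, 0.067, -0.068]
wrist_force: [-0.1, -0.3, -0.7]
opening: 1.003
```

Request:
{"method": "apply_moves", "body": {
  "plan": "0 0 0 0 -1 0 1;0 0 0 0 -1 0 1;0 0 0 0 -1 0 1;0 0 0 0 -1 0 1;0 0 0 0 -1 0 1"
}}

```text
time_s: 31.6
eef_pos: [0.4647, 0.2508, 0.17]
eef_rot: [0.653, -0.652, -0.272, 0.273]
wrist_force: [0.8, 0.3, -0.7]
opening: 1.002
```

Request:
{"method": "apply_moves", "body": {
  "plan": "0 0 0 0 -1 0 1;0 0 0 0 -0.75 0 1;0 0 0 0 0 0 1;0 0 0 0 0 0 1;0 0 0 0 0 0 1"
}}

```text
time_s: 32.1
eef_pos: [0.4654, 0.251, 0.1709]
eef_rot: [0.621, -0.621, -0.337, 0.338]
wrist_force: [-1.2, -1.2, -0.3]
opening: 1.003
```

```bash
python3 -c "
from h import *
go([0.5896,-0.3241,0.15],0.999)
"
```

```text
t 32.1 pos [0.4654 0.251  0.1709] yaw 0.9948 op 1.003 q6 -0.72 F [-1.2 -1.2 -0.3]
turn units [-0.   -0.04 -0.  ]  shift units after turn [-8.329  0.417 -8.314]  before turn [-8.294  0.418 -8.349]
```

Request:
{"method": "apply_moves", "body": {
  "plan": "-0.5 0 -0.5 0 0 0 1;-0.55 0 -0.55 0 0 0 1;-0.55 0 -0.55 0 0 0 1;-0.55 0 -0.55 0 0 0 1;-0.55 0 -0.55 0 0 0 1"
}}

```text
time_s: 32.6
eef_pos: [0.5058, 0.063, 0.1713]
eef_rot: [-0.621, 0.621, 0.338, -0.338]
wrist_force: [-1.2, 0.9, -0.0]
opening: 1.0
```

Request:
{"method": "apply_moves", "body": {
  "plan": "-0.55 0 -0.55 0 0 0 1;-0.55 0 -0.55 0 0 0 1;-0.55 0 -0.55 0 0 0 1;-0.55 0 -0.55 0 0 0 1;-0.55 0 -0.55 0 0 0 1"
}}

```text
time_s: 33.1
eef_pos: [0.5465, -0.1273, 0.1712]
eef_rot: [0.621, -0.621, -0.337, 0.337]
wrist_force: [0.4, -0.1, -0.1]
opening: 0.997
```

Request:
{"method": "apply_moves", "body": {
  "plan": "-0.55 0 -0.55 0 0 0 1;-0.55 0 -0.55 0 0 0 1;-0.55 0 -0.55 0 0 0 1;-0.55 0 -0.55 0 0 0 1;-0.4 0 -0.4 0 0 0 1"
}}

```text
time_s: 33.6
eef_pos: [0.585, -0.308, 0.1711]
eef_rot: [-0.621, 0.622, 0.337, -0.337]
wrist_force: [0.2, 0.0, 0.1]
opening: 0.994
```

Request:
{"method": "apply_moves", "body": {
  "plan": "0 0 0 0 0 0 1;0 0 0 0 0 0 1;0 0 0 0 0 0 1;0 0 0 0 0 0 1;0 0 0 0 0 0 1"
}}

```text
time_s: 34.1
eef_pos: [0.5852, -0.3043, 0.1715]
eef_rot: [0.621, -0.621, -0.338, 0.338]
wrist_force: [0.3, 0.1, -0.5]
opening: 1.004
```

```bash
python3 -c "
from h import *
go([0.5896,-0.3241,0.12],0.999)
snap('wrist','w18')
"
```

```text
t 34.1 pos [ 0.5852 -0.3043  0.1715] yaw 0.9978 op 1.004 q6 -1.66 F [ 0.3  0.1 -0.5]
turn units [ 0.   -0.01  0.  ]  shift units after turn [-0.284  1.03  -0.289]  before turn [-0.284  1.03  -0.289]
```

View pics/w18.png

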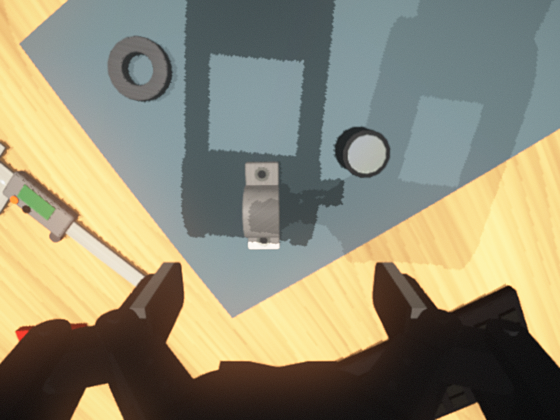

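The pillow block is squarely oriented between the jaws (263,205), with the loupe (362,152) clear. Descend.

Request:
{"method": "apply_moves", "body": {
  "plan": "-0.28 0.5 -0.29 0 0 0 1;0 0.5 0 0 0 0 1;0 0 0 0 0 0 1;0 0 0 0 0 0 1;0 0 0 0 0 0 1"
}}

```text
time_s: 34.65
eef_pos: [0.5904, -0.3252, 0.123]
eef_rot: [-0.62, 0.622, 0.338, -0.338]
wrist_force: [-0.6, -0.0, 0.2]
opening: 1.002
```

```bash
python3 - <<'E'
from ov import *
go([0.5896,-0.3241,0.028],0.999)
d0=snap('wrist','w19'); d=load('w19')
pc=[.5896,-.3241]
u,v=proj(d,[[*pc,.02]])[0]; print(u,v)
cv2.imwrite("pics/c6.png",crop(d,[(rect(pc,.084,.030,-.572,.013),(0,200,0)),(rect(pc,.044,.030,-.572,.013),(0,0,255))],u,v,60,6))
E
```

```text
t 34.65 pos [ 0.5904 -0.3252  0.123 ] yaw 0.9971 op 1.002 q6 -1.68 F [-0.6 -0.   0.2]
turn units [ 0.02 -0.02 -0.  ]  shift units after turn [0.01  1.9   0.025]  before turn [0.01  1.9   0.029]
278.08407111772425 208.4097054464793
```

View pics/c6.png

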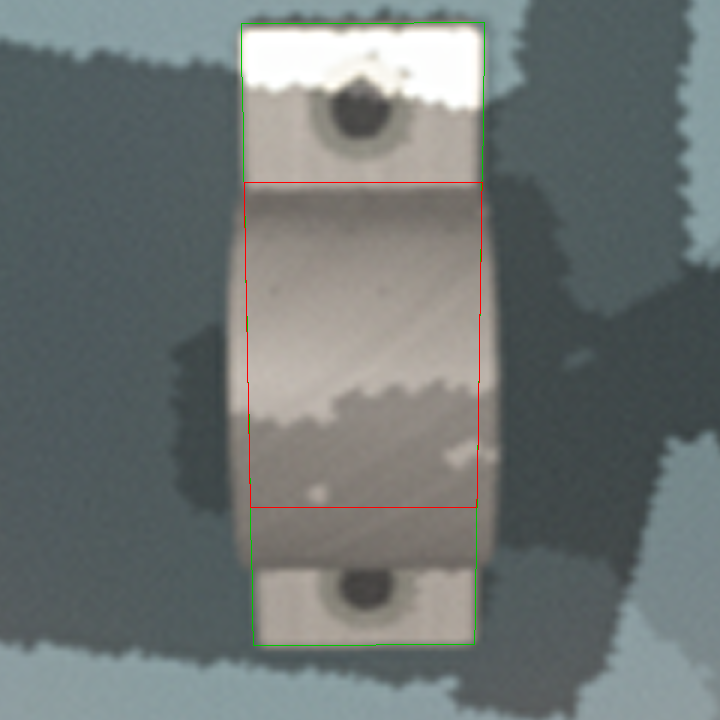

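The estimate fits the aluminium block within 1 mm. Go down.

Request:
{"method": "apply_moves", "body": {
  "plan": "0.01 0.5 0.02 0 0 0 1;0 0.6 0 0 0 0 1;0 0.5 0 0 0 0 1;0 0.28 0 0 0 0 1;0 0 0 0 0 0 1"
}}

```text
time_s: 35.2
eef_pos: [0.5882, -0.3233, 0.0259]
eef_rot: [0.622, -0.62, -0.338, 0.338]
wrist_force: [-1.3, -0.4, -0.3]
opening: 1.0
```

```bash
python3 -c "
from h import *
go([0.5896,-0.3241,0.028],0.999)
snap('wrist','w20')
"
```

```text
t 35.2 pos [ 0.5882 -0.3233  0.0259] yaw 0.9968 op 1.0 q6 -1.68 F [-1.3 -0.4 -0.3]
turn units [-0.02 -0.02  0.  ]  shift units after turn [ 0.001 -0.043 -0.033]  before turn [ 0.001 -0.043 -0.033]
```

View pics/w20.png

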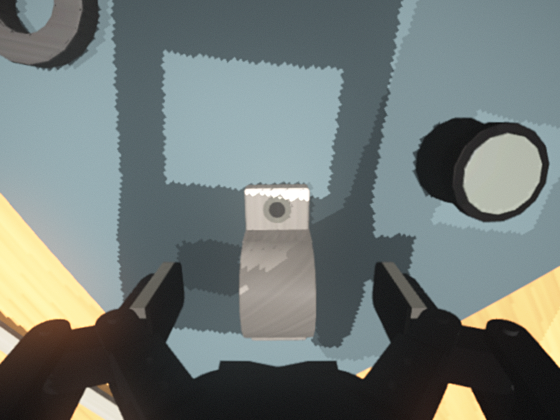

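Request:
{"method": "apply_moves", "body": {
  "plan": "0 0 -0.02 0 0 0 1;0 0 0 0 0 0 0.3;0 0 0 0 0 0 0.2;0 0 0 0 0 0 0;0 0 0 0 0 0 0"
}}

```text
time_s: 35.75
eef_pos: [0.5901, -0.3248, 0.0279]
eef_rot: [-0.621, 0.621, 0.338, -0.338]
wrist_force: [-6.4, 3.8, 8.1]
opening: 0.342
```

Request:
{"method": "apply_moves", "body": {
  "plan": "0 0 0 0 0 0 0;0 0 0 0 0 0 0;0 0 0 0 0 0 0;0 0 0 0 0 0 0;0 0 0 0 0 0 0"
}}

```text
time_s: 36.25
eef_pos: [0.5902, -0.325, 0.0279]
eef_rot: [-0.621, 0.621, 0.338, -0.338]
wrist_force: [0.6, -0.1, 6.4]
opening: 0.341
```

Request:
{"method": "apply_moves", "body": {
  "plan": "0 -0.1 0 0 0 0 0;0 -0.3 0 0 0 0 0;0 -0.6 0 0 0 0 0;0 -0.8 0 0 0 0 0;0 -0.6 0 0 0 0 0"
}}

```text
time_s: 36.75
eef_pos: [0.5901, -0.3249, 0.1501]
eef_rot: [-0.621, 0.622, 0.338, -0.338]
wrist_force: [0.5, -0.7, -1.1]
opening: 0.342
```

```bash
python3 -c "
from h import *
go([0.48,0.1185,0.15],0.205)
snap('wrist','w21')
"
```

```text
t 36.75 pos [ 0.5901 -0.3249  0.1501] yaw 0.9966 op 0.342 q6 -1.68 F [ 0.5 -0.7 -1.1]
turn units [0.01 6.6  0.  ]  shift units after turn [-3.50e-01  3.00e-03  9.13e+00]  before turn [ 6.25  -0.007  6.665]
```

View pics/w21.png

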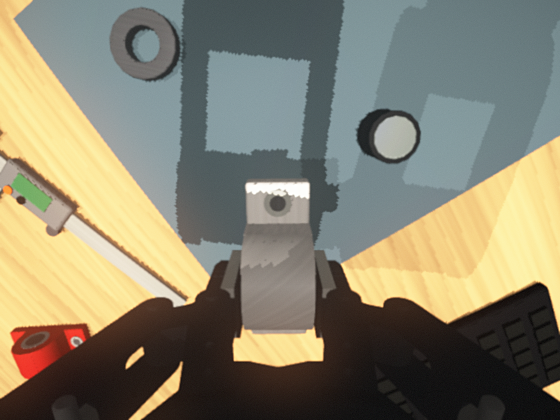

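Held level. Turn, then travel.

Request:
{"method": "apply_moves", "body": {
  "plan": "0 0 0 0 0.6 0 0;0 0 0 0 0.9 0 0;0 0 0 0 0.9 0 0;0 0 0 0 0.9 0 0;0 0 0 0 0.9 0 0"
}}

```text
time_s: 37.3
eef_pos: [0.5896, -0.3245, 0.1476]
eef_rot: [0.686, -0.686, -0.171, 0.171]
wrist_force: [0.0, -0.1, -0.7]
opening: 0.342
```

Request:
{"method": "apply_moves", "body": {
  "plan": "0 0 0 0 0.9 0 0;0 0 0 0 0.9 0 0;0 0 0 0 0.6 0 0;0 0 0.5 0 0 0 0;0 0 0.7 0 0 0 0"
}}

```text
time_s: 37.8
eef_pos: [0.5773, -0.2668, 0.1476]
eef_rot: [-0.703, 0.704, 0.071, -0.071]
wrist_force: [-0.2, 0.7, -1.2]
opening: 0.339
```

Request:
{"method": "apply_moves", "body": {
  "plan": "0 0 0.7 0 0 0 0;0 0 0.7 0 0 0 0;0 0 0.7 0 0 0 0;0 0 0.7 0 0 0 0;0 0 0.7 0 0 0 0"
}}

```text
time_s: 38.3
eef_pos: [0.5414, -0.0932, 0.1477]
eef_rot: [0.703, -0.703, -0.072, 0.072]
wrist_force: [0.7, 0.1, -1.6]
opening: 0.339
```

Request:
{"method": "apply_moves", "body": {
  "plan": "0 0 0.7 0 0 0 0;0 0 0.7 0 0 0 0;0 0 0.7 0 0 0 0;0 0 0.7 0 0 0 0;0 0 0.5 0 0 0 0"
}}

```text
time_s: 38.8
eef_pos: [0.5076, 0.069, 0.1477]
eef_rot: [0.704, -0.703, -0.073, 0.073]
wrist_force: [0.5, 0.1, -1.2]
opening: 0.34
```

```bash
python3 -c "
from h import *
go([0.48,0.1185,0.09],0.205)
"
```

```text
t 38.8 pos [0.5076 0.069  0.1477] yaw 0.2056 op 0.34 q6 -0.3 F [ 0.5  0.1 -1.2]
turn units [-0.  0. -0.]  shift units after turn [-0.339  1.154  1.082]  before turn [-0.338  1.155  1.082]
```

Request:
{"method": "apply_moves", "body": {
  "plan": "-0.17 0 0.55 0 0 0 0;-0.17 0 0.55 0 0 0 0;0 0 0 0 0 0 0;0 0 0 0 0 0 0;0 0 0 0 0 0 0"
}}

```text
time_s: 39.3
eef_pos: [0.4812, 0.1169, 0.1477]
eef_rot: [-0.703, 0.704, 0.072, -0.072]
wrist_force: [-0.3, 0.4, -1.0]
opening: 0.343
```

```bash
python3 -c "
from h import *
go([0.48,0.1185,0.075],0.205)
snap('wrist','w22')
"
```

```text
t 39.3 pos [0.4812 0.1169 0.1477] yaw 0.2043 op 0.343 q6 -0.21 F [-0.3  0.4 -1. ]
turn units [ 0.   -0.01  0.01]  shift units after turn [-0.018  1.454  0.037]  before turn [-0.019  1.454  0.037]
```

View pics/w22.png

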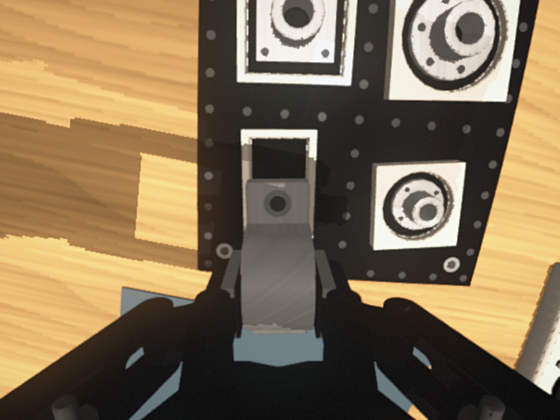

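Request:
{"method": "apply_moves", "body": {
  "plan": "-0.02 0.3 0.04 0 0 0 0;0 0.5 0 0 0 0 0;0 0.5 0 0 0 0 0;0 0.15 0 0 0 0 0;0 0 0 0 0 0 0"
}}

```text
time_s: 39.85
eef_pos: [0.4787, 0.1185, 0.0738]
eef_rot: [0.704, -0.703, -0.071, 0.073]
wrist_force: [0.2, 0.1, -1.3]
opening: 0.344
```

```bash
python3 - <<'E'
from ov import *
go([0.48,0.1185,0.041],0.205)
snap('wrist','w23')
E
```

```text
t 39.85 pos [0.4787 0.1185 0.0738] yaw 0.2035 op 0.344 q6 -0.2 F [ 0.2  0.1 -1.3]
turn units [-0.   -0.01 -0.02]  shift units after turn [ 0.026  0.656 -0.005]  before turn [ 0.028  0.656 -0.006]
```

View pics/w23.png

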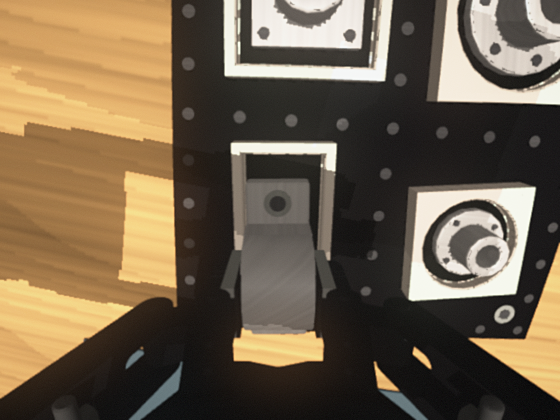

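```bash
python3 - <<'E'
from ov import *
d=load('w23')
cc=[.480,.1185];y=.205
cv2.imwrite("pics/c7.png",crop(d,[(rect(cc,.058,.112,y,.024),(0,200,0)),(rect(cc,.046,.1,y,.024),(0,0,255)),(rect(cc,.046,.1,y,.016),(255,0,0))],285,205,75,5))
E
```

```text
(no output)
```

View pics/c7.png

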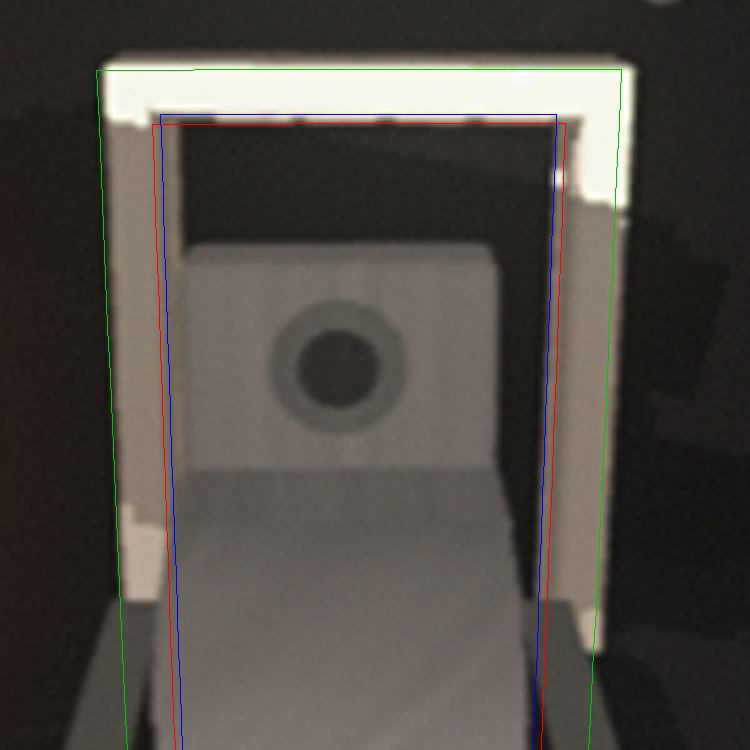

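The nest sits about 1.3 mm further in x than my reduced estimate, so I'm shifting +2.5 mm and then lowering.

Request:
{"method": "apply_moves", "body": {
  "plan": "0.05 0.2 0 0 0 0 0;0 0.2 0 0 0 0 0;0 0.15 0 0 0 0 0;0 0.05 0 0 0 0 0;0 0 0 0 0 0 0"
}}

```text
time_s: 40.4
eef_pos: [0.4813, 0.1197, 0.0442]
eef_rot: [0.703, -0.703, -0.072, 0.073]
wrist_force: [0.1, 0.3, -0.6]
opening: 0.339
```

Request:
{"method": "apply_moves", "body": {
  "plan": "0 0.01 0 0 0 0 0;0 0 0 0 0 0 0;0 0 0 0 0 0 0;0 0 0 0 0 0 0;0 0 0 0 0 0 0"
}}

```text
time_s: 40.9
eef_pos: [0.4819, 0.1197, 0.0445]
eef_rot: [-0.703, 0.703, 0.072, -0.072]
wrist_force: [-0.2, -0.5, -1.5]
opening: 0.343
```

```bash
python3 - <<'E'
from ov import *
go([0.4813,0.1185,0.041],0.205)
snap('wrist','w24')
E
```

```text
t 40.9 pos [0.4819 0.1197 0.0445] yaw 0.2046 op 0.343 q6 -0.2 F [-0.2 -0.5 -1.5]
turn units [ 0. -0.  0.]  shift units after turn [-0.017  0.069 -0.02 ]  before turn [-0.017  0.069 -0.02 ]
```

View pics/w24.png

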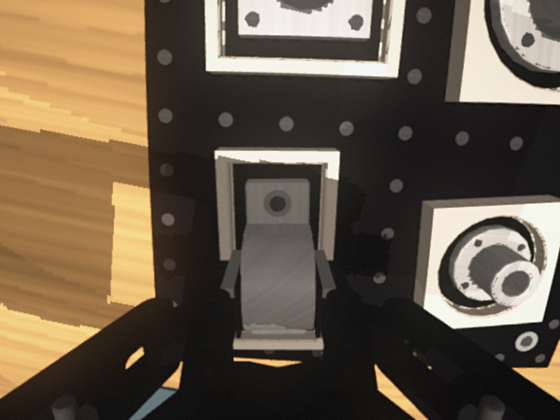

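It's inside the pocket walls, centred. Final lowering.

Request:
{"method": "apply_moves", "body": {
  "plan": "0 0.02 0 0 0 0 0;0 0.02 0 0 0 0 0;0 0.01 0 0 0 0 0;0 0 0 0 0 0 0;0 0 0 0 0 0 0"
}}

```text
time_s: 41.45
eef_pos: [0.4818, 0.1196, 0.0417]
eef_rot: [-0.703, 0.703, 0.072, -0.072]
wrist_force: [0.4, -0.6, -1.5]
opening: 0.341
```

Request:
{"method": "apply_moves", "body": {
  "plan": "0 0.01 0 0 0 0 0;0 0 0 0 0 0 0;0 0.01 0 0 0 0 0;0 0 0 0 0 0 0;0 0 0 0 0 0 0"
}}

```text
time_s: 41.95
eef_pos: [0.4819, 0.1197, 0.0409]
eef_rot: [-0.703, 0.703, 0.072, -0.072]
wrist_force: [-0.6, 0.9, -0.0]
opening: 0.342
```

Request:
{"method": "apply_moves", "body": {
  "plan": "0 0.01 0 0 0 0 0;0 0 0 0 0 0 0;0 0 0 0 0 0 0;0 0 0 0 0 0 0;0 0 0 0 0 0 0"
}}

```text
time_s: 42.45
eef_pos: [0.4819, 0.1197, 0.0409]
eef_rot: [-0.703, 0.703, 0.072, -0.072]
wrist_force: [-3.0, 0.2, 7.0]
opening: 0.341
```

Contact at the predicted height. Release and retreat.

Request:
{"method": "apply_moves", "body": {
  "plan": "0 0 0 0 0 0 0.38;0 0 0 0 0 0 0.45;0 0 0 0 0 0 0.55;0 0 0 0 0 0 0.65;0 0 0 0 0 0 0.7"
}}

```text
time_s: 42.95
eef_pos: [0.4818, 0.1197, 0.0402]
eef_rot: [0.703, -0.703, -0.072, 0.072]
wrist_force: [-0.3, -0.3, -0.5]
opening: 0.698
```

Request:
{"method": "apply_moves", "body": {
  "plan": "0 -0.2 0 0 0 0 0.7;0 -0.6 0 0 0 0 0.7;0 -0.9 0 0 0 0 0.9;0 -0.9 0 0 0 0 1;0 -0.9 0 0 0 0 1"
}}

```text
time_s: 43.45
eef_pos: [0.4815, 0.1197, 0.2178]
eef_rot: [-0.703, 0.703, 0.072, -0.072]
wrist_force: [1.3, 1.2, -0.2]
opening: 1.0
```

Request:
{"method": "apply_moves", "body": {
  "plan": "0 -0.5 -0.6 0 0 0 1;0 0 -0.6 0 0 0 1;0 0 -0.6 0 0 0 1;0 0 0 0 0 0 1;0 0 0 0 0 0 1"
}}

```text
time_s: 43.95
eef_pos: [0.5, 0.0313, 0.2407]
eef_rot: [0.704, -0.703, -0.072, 0.072]
wrist_force: [-0.2, 0.4, -0.5]
opening: 0.999
```

```bash
python3 - <<'E'
from ov import *
go([0.4813,0.1185,0.3],0.205)
for c in ("wrist","top","side"): snap(c,c+"_f")
o=[]
d=load("wrist_f");
t=load("top_f"); s=load("side_f")
a=crop(t,[],210,205,65,6)[:600]; a=cv2.resize(t["im"][140:290,60:370,::-1],(800,387),interpolation=cv2.INTER_CUBIC)
b=cv2.resize(s["im"][160:410,215:365,::-1],(360,600),interpolation=cv2.INTER_CUBIC)
cv2.imwrite("pics/fa.png",a);cv2.imwrite("pics/fb.png",b)
for n in ("ring_gauge_mid","loupe_mid"):
  print(n,[(np.round(x['point'],3).tolist(),round(x['score'],2)) for x in ctrl.recognise('side',n)[:2]])
E
```

```text
t 43.95 pos [0.5    0.0313 0.2407] yaw 0.2029 op 0.999 q6 -0.38 F [-0.2  0.4 -0.5]
turn units [-0.   -0.02  0.  ]  shift units after turn [-0.011 -1.185  1.784]  before turn [-0.014 -1.185  1.785]
ring_gauge_mid [([0.423, -0.336, 0.019], 0.58)]
loupe_mid [([0.601, -0.219, 0.039], 0.58)]
```

View pics/wrist_f.png

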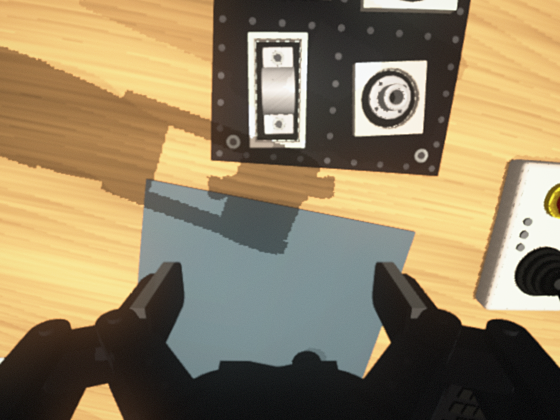

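View pics/fa.png

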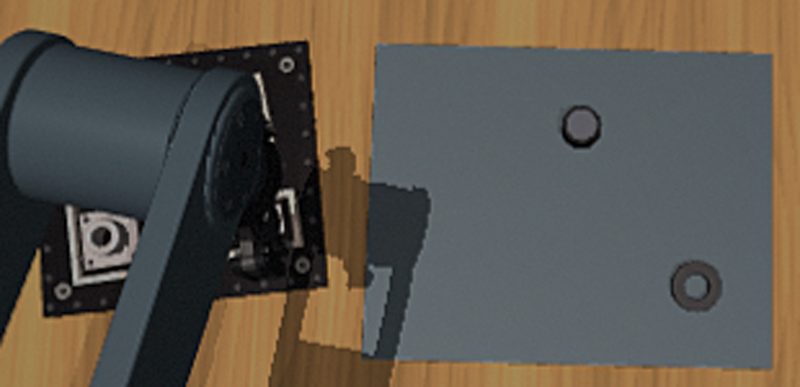

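View pics/fb.png

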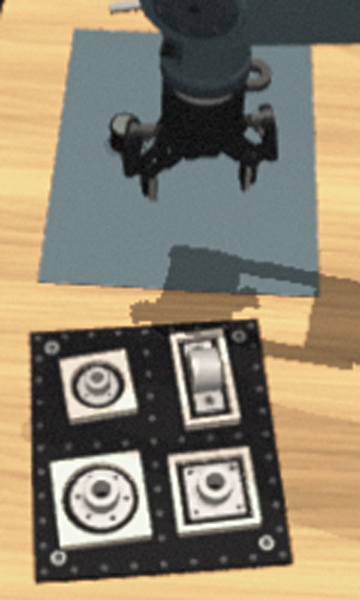

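The side view shows all four parts seated in matching pockets: small (97,383), pillow (207,370), large (102,497) and square (213,487) in the crop. In the top view the ring gauge (329,251) and loupe (285,189) are at their original pixels. Handing in.

```bash
python3 -c "
from bench import ctrl
print(ctrl.hand_in())"
```

```text
the job is handed in; nothing more can be done
None
```

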